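# Fit the R-clips from the push-latch parts console

### The job

Press in the door in the top of the grey parts console until its catch lets go and it swings open by itself. Take out every R-clip that is inside and push each one fully home on a hitch pin of its own on the steel plate (straight leg through the cross-hole, bent leg snapped round the outside of the pin), and lay the wrench from the bench inside the console. When all that is done, push the door shut until its catch holds it; leave the screwdriver and the jar where they are.

Things in the scene. Friction and masses are not known exactly. Their poses are not given: they have to be found in the camera images.
- clip1_center (a point): R-clip (2 or 3 of the 3 are there; None if absent): black grip block 40 long x 34 wide x 22 mm high, two 6 mm round steel legs at half its height. This point: the block's centre. x along the legs, y from the straight to the bent leg, z the thin way (works either way up). Straight leg: y=0, from the block (x=20) to its round tip at x=98.
- clip1: Clip 1 again, the point under its block's middle (11 mm below clip1_center along z). Bent leg: hinged at x=20, y=12 with a spring; runs at y=11.5 from x=36 to 58, necks in to y=8 at x=72, flares to y=19 at its tip, x=88. Home, the pin's axis is at about x=48 (38 to 60); going on, x falls from 98 and the neck rides over the pin at x=72; it takes 5 to 8 N.
- clip2_center (a point): R-clip like clip1 (None if absent): same sizes, point and axes. At the start each clip lies flat on the console's inner floor under the shut door, one to a compartment, block towards the door's free edge, legs towards its hinge. About 65 g.
- clip2: Clip 2 again, the point under its block's middle. Let go when home on a pin, a clip hangs by its leg with the block up to 12 degrees low.
- clip3_center (a point): R-clip like clip1 (None if absent): same sizes, point and axes.
- clip3: Clip 3 again, the point under its block's middle.
- door (a joint): Angle of the console's door: 0 shut and caught, flush with the rim; grows as it opens upwards to 1.75 (a little beyond upright); -0.06 fully pressed in. Push-push catch: pressed past -0.05 and let go, the shut door is released and its spring (0.2 N m) swings it wide open in 2 to 3 s; pushed from open past -0.05 and let go, it is caught at 0. A press short of -0.03 changes nothing.
- door_press (a point): Middle of a black rubber dot (28 mm) on the door's outer face: the place to press, with a few N. 125 mm from the hinge, 39 mm from the middle of the free edge; it moves with the door. Shut, it looks up, 100 mm above the bench. The door is an aluminium panel, 352 mm along the hinge x 164 x 12 mm, let into the console's top.
- door_hinge (a point): Middle of the door's hinge line, fixed, 97 mm above the bench: x along the hinge line, -y from the hinge over the console to the free edge of the shut door, z up. The hinge is on the side of the console away from the plate.
- bay_floor (a point): Centre of the console's inner floor, 50 mm above the bench, axes as door_hinge. The console is a fixed grey open box, 376 (x) x 190 (y) x 100 mm high, walls 10 mm, with four ribs (6 mm high, 4 mm thick, along y at x = -150, -50, 50 and 150) that make three compartments 96 mm wide, 170 mm long, and two narrow end strips.
- pin1_hole (a point): Centre of the cross-hole of a steel hitch pin fixed upright on the dark steel plate. Pin: 24 mm thick, top 30 mm above this point, which is 75 mm above the bench. The hole runs level along this point's x axis (roughly away from the robot), right through, 11 x 11 mm. A clip may go in from either end, its plane level.
- pin2_hole (a point): Cross-hole of the middle pin, as pin1_hole. The pins stand 85 mm apart along y; the plate is 12 mm thick, 100 mm (x) x 260 mm (y).
- pin3_hole (a point): Cross-hole of the third pin (the one at +y, nearest the console), as pin1_hole.
- screwdriver: Bystander: screwdriver with yellow handle, 200 mm, lying on the bench beyond the work. Leave alone.
- wrench_center (a point): Centre of the steel double-ended wrench to put away: a flat bar 140 x 22 x 14 mm (x, y, z) with round ends, 180 g, lying flat on the bench to the right of the plate; x along its length.
- wrench: The same wrench, the point under its middle (7 mm below wrench_center).
- jar: Bystander: closed jar, 70 mm wide, 100 mm high, standing on the bench on the far side of the console from the plate. Leave alone.

How it is judged:
On the way, in this order (a step that is already met when the one before it is completed fails the run):
1. the door has been pressed in and has swung wide open (value of joint door above 1.3 rad), for 0.2 s.
2. every clip is home on a pin and the wrench lies inside the console (((x of pin1_hole in the frame of clip1_center between 0.033 and 0.063 m and y of pin1_hole in the frame of clip1_center between -0.008 and 0.008 m and z of pin1_hole in the frame of clip1_center between -0.008 and 0.008 m and angle between the x axis of clip1_center and the x axis of pin1_hole, either way round below 0.45 rad) or (x of pin2_hole in the frame of clip1_center between 0.033 and 0.063 m and y of pin2_hole in the frame of clip1_center between -0.008 and 0.008 m and z of pin2_hole in the frame of clip1_center between -0.008 and 0.008 m and angle between the x axis of clip1_center and the x axis of pin2_hole, either way round below 0.45 rad) or (x of pin3_hole in the frame of clip1_center between 0.033 and 0.063 m and y of pin3_hole in the frame of clip1_center between -0.008 and 0.008 m and z of pin3_hole in the frame of clip1_center between -0.008 and 0.008 m and angle between the x axis of clip1_center and the x axis of pin3_hole, either way round below 0.45 rad)) and ((x of pin1_hole in the frame of clip2_center between 0.033 and 0.063 m and y of pin1_hole in the frame of clip2_center between -0.008 and 0.008 m and z of pin1_hole in the frame of clip2_center between -0.008 and 0.008 m and angle between the x axis of clip2_center and the x axis of pin1_hole, either way round below 0.45 rad) or (x of pin2_hole in the frame of clip2_center between 0.033 and 0.063 m and y of pin2_hole in the frame of clip2_center between -0.008 and 0.008 m and z of pin2_hole in the frame of clip2_center between -0.008 and 0.008 m and angle between the x axis of clip2_center and the x axis of pin2_hole, either way round below 0.45 rad) or (x of pin3_hole in the frame of clip2_center between 0.033 and 0.063 m and y of pin3_hole in the frame of clip2_center between -0.008 and 0.008 m and z of pin3_hole in the frame of clip2_center between -0.008 and 0.008 m and angle between the x axis of clip2_center and the x axis of pin3_hole, either way round below 0.45 rad)) and ((x of pin1_hole in the frame of clip3_center between 0.033 and 0.063 m and y of pin1_hole in the frame of clip3_center between -0.008 and 0.008 m and z of pin1_hole in the frame of clip3_center between -0.008 and 0.008 m and angle between the x axis of clip3_center and the x axis of pin1_hole, either way round below 0.45 rad) or (x of pin2_hole in the frame of clip3_center between 0.033 and 0.063 m and y of pin2_hole in the frame of clip3_center between -0.008 and 0.008 m and z of pin2_hole in the frame of clip3_center between -0.008 and 0.008 m and angle between the x axis of clip3_center and the x axis of pin2_hole, either way round below 0.45 rad) or (x of pin3_hole in the frame of clip3_center between 0.033 and 0.063 m and y of pin3_hole in the frame of clip3_center between -0.008 and 0.008 m and z of pin3_hole in the frame of clip3_center between -0.008 and 0.008 m and angle between the x axis of clip3_center and the x axis of pin3_hole, either way round below 0.45 rad)) and x of wrench_center in the frame of bay_floor between -0.178 and 0.178 m and y of wrench_center in the frame of bay_floor between -0.085 and 0.085 m and z of wrench_center in the frame of bay_floor below 0.035 m), for 0.2 s.
At the end, for the whole second after the job is handed in: Every clip is on a pin: hole centre 33 to 63 mm ahead of the block centre and within 8 mm of the leg line, leg within 0.45 rad of the hole; wrench centre between the console's inner walls, under 35 mm above its floor; clips and wrench at rest; door caught shut within 0.02 rad of 0 (all of step 2 and linear speed of each of wrench, clip1, clip2, clip3 below 0.03 m/s and value of joint door between -0.02 and 0.02 rad); the robot touches nothing.
It fails at once if the screwdriver or the jar was moved more than 6 cm, or the jar was tipped over (distance of any of screwdriver, jar from where it was at the start of the episode above 0.06 m or angle between jar's own z axis and vertical above 0.6 rad).
Of clip1, clip2, clip3 only 2 to 3 are there at a start; the rules pass over those that are not, and their reading is None.
At some moment in a run one of clip1, clip2, clip3, wrench may be knocked a few centimetres aside while the robot is not near it.
Once in a run the grip may slacken for a moment while it holds something.
It also fails if it takes over 208 s, if anything falls off the work surface, if the arm or the gripper's body presses on something with over 40 N, if the wrist force passes 120 N, or if a joint passes its speed limit or range.

### The arm

A 6-joint arm with a two-finger parallel gripper is mounted at the origin on the work surface. World frame = base frame: x ahead of the robot, y to its left, z up, the work surface at z = 0. Lengths are in m, angles in rad, forces in N, time in s.
With the tool pointing down it reaches from about 0.325 to 0.85 m from the base axis. Payload 4.4 kg.
Tool frame: the origin (TCP) lies on the centre line of the jaws, within the pads' length; the fingertips stand 17 mm ahead of it and the grasp point (between the pads) lies 2 mm behind it; x points along the fingers, y is the direction in which the jaws open and shut, and the axes are right-handed (so a half turn about x gives the same grasp; the last joint's range is limited). The gripper opens to 94 mm and grips with 3 to 60 N. Pads are 16 mm wide; open, the fingers measure 119 mm over their backs; the gripper's body (75 mm by 177 mm) begins 78 mm behind the grasp point.
Start: joints at [-1.28, 0.207, 1.542, -0, 1.393, -0.15], TCP at [0.246, -0.52, 0.222] pointing down, gripper open.
Joint ranges: [-2.73, 2.73], [-0.86, 2.22], [0.23, 2.46], [-1.11, 4.25], [0.08, 2.63], [-2.82, 2.82]. Speed limits (rad/s): [2.79, 2.79, 3.14, 3.14, 3.14, 3.14].

### API

Orientations are given as a rotation vector (axis times angle).
In Python, from station import env gives the robot as it stands. The module is installed in compiled form; this text tells all that it offers.
- The arm moves only by the shell command python3 -m pendant 'ROWS' [FORCE]. ROWS is JSON, a list of rows, each an object with "hand": the gripper's target within -1 to 1 (shut at 1, half-way at 0, fully open at -1); "offset": the shift along the tool's x, y, z in mm, a list of three; "yaw": the turn about the tool's x in rad. A call has 1 to 5 rows; each row shifts and turns the commanded pose from where the row before left it, along the tool's axes as they then stand; what a row does not reach is not made up. A row lasts 1/8 s, in which the tool goes at most 62.5 mm and 10.7 degrees, less where a joint would pass 70% of its speed; a pose out of reach is approached as far as the arm can. A call is refused whole if a number of a shift passes 62.5 or a number of a turn 0.188, either way. A call with a gripper value outside its range is refused whole. The fingers move at their own pace and stop on an object; FORCE is the grip in N (left out, the last holds). Time passes only in rows, so rows that do not move let the fingers close. It gives the time, the measured TCP pose, the force and the opening at its end, in the units of the state.
- env.sense(): the state, without advancing time (a new reading comes with each control period).
- env.grab_frame(name): name is "side" or "top" or "wrist"; returns the picture (384x512x3 uint8, red, green, blue); there is no depth.
- env.camera_info(name): a dict with "mtx" (3x3 intrinsics, pixels), "k1" (the pictures are not rectified: a ray, as slopes to the right and down, at radius r is drawn at 1 + k1 r^2 times it, then the intrinsics apply), "camera_from_world" (4x4, takes a point from world to camera coordinates); the wrist camera has in their place "T_tool_cam" (4x4, takes a point from camera to tool coordinates, whose origin is the TCP and whose axes are the tool frame's). Camera axes: x right, y up, looking along -z (the intrinsics and any distortion apply to the point x, -y, -z); pixel columns grow to the right and rows downward; lengths in m; the calibration is good to about 2 mm. A picture is of the moment at which its call begins: read the wrist's pose just before it. camera_info takes no time and is no camera call.
- env.close_job(): hands the job in, once; it reports no verdict.
The state is a dict: "time": time; "joint_positions": joint angles; "dq": joint speeds; "joint_torque": joint torques, N m; "position": TCP position; "eef_rot": TCP orientation; "wrist_force": force on the tool from outside, world axes, zero at the start; "wrist_torque": the same for the moment, N m; "finger_gap": finger opening in m.
Only numpy, scipy, OpenCV 4.12 (cv2) and the standard library are available. Lean on these libraries where they do the work, as an engineer would, in place of code of your own. Each camera call takes 0.05 s, during which the arm holds its last target. There are 200 camera calls.

## Working session

There is one attempt and no reset: what is moved stays moved. The work goes in short steps, Python scripts to look and compute and a shell command to move; the robot and the scene stay as the last step left them, time stands still between calls to the robot, and variables do not carry over. Pictures are saved under pics/ and viewed, about 12 in all and at most 16, crops included, and the job is handed in when it is done.

```bash
mkdir -p pics; python3 - <<'E'
from station import env
import cv2, numpy as np
s=env.sense()
for k,v in s.items(): print(k,np.round(v,3))
ims=[]
for n in ["side","top","wrist"]:
    im=env.grab_frame(n); cv2.imwrite(f"pics/{n}0.png",im[:,:,::-1]); i=env.camera_info(n)
    for k,v in i.items(): print(n,k,np.round(v,3).tolist())
E
```

```text
time 0.0
joint_positions [-1.279  0.207  1.543 -0.     1.394 -0.151]
dq [ 0.     0.001  0.     0.    -0.002  0.001]
joint_torque [-0.0000e+00 -3.7089e+01 -2.8141e+01  7.0000e-02  3.6000e-02 -0.0000e+00]
position [ 0.246 -0.519  0.221]
eef_rot [ 1.977  0.446 -1.978]
wrist_force [ 0.413 -0.422  1.117]
wrist_torque [0.065 0.042 0.007]
finger_gap 0.094
side mtx [[468.864, 0.0, 256.273], [0.0, 468.864, 191.922], [0.0, 0.0, 1.0]]
side k1 -0.067
side camera_from_world [[-0.821, -0.571, 0.024, 0.518], [0.332, -0.442, 0.834, -0.268], [-0.465, 0.692, 0.552, -1.214], [0.0, 0.0, 0.0, 1.0]]
top mtx [[450.061, 0.0, 253.665], [0.0, 450.061, 192.851], [0.0, 0.0, 1.0]]
top k1 -0.174
top camera_from_world [[-0.012, -1.0, -0.0, 0.011], [0.997, -0.012, 0.082, -0.626], [-0.082, 0.001, 0.997, -1.218], [0.0, 0.0, 0.0, 1.0]]
wrist mtx [[316.804, 0.0, 257.102], [0.0, 316.804, 190.478], [0.0, 0.0, 1.0]]
wrist k1 -0.032
wrist T_tool_cam [[-0.0, 0.23, -0.973, -0.162], [1.0, 0.0, -0.0, 0.0], [0.0, -0.973, -0.23, -0.066], [0.0, 0.0, 0.0, 1.0]]
```

View pics/top0.png

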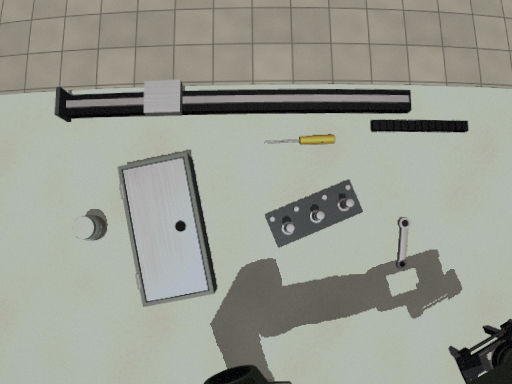

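View pics/side0.png

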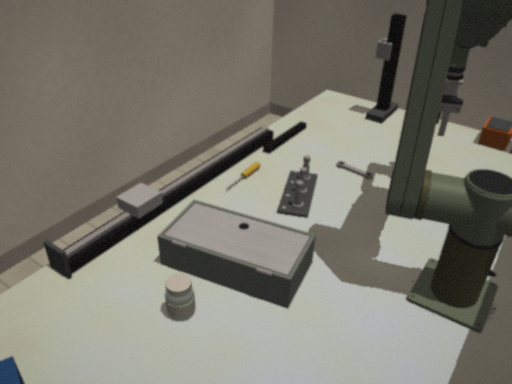

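```bash
cat > h.py <<'E'
from station import env
import cv2, numpy as np
from scipy.spatial.transform import Rotation as R
def cam(n, s=None):
    i=env.camera_info(n); K=np.array(i["mtx"]); k1=i["k1"]
    if n=="wrist":
        T=np.eye(4); T[:3,:3]=R.from_rotvec(s["eef_rot"]).as_matrix(); T[:3,3]=s["position"]
        W=T@np.array(i["T_tool_cam"])
    else: W=np.linalg.inv(np.array(i["camera_from_world"]))
    return K,k1,W
def ray(c,px):
    K,k1,W=c; p=np.atleast_2d(np.array(px,float))
    q=cv2.undistortPoints(p.reshape(-1,1,2),K,np.array([k1,0,0,0.])).reshape(-1,2)
    d=np.c_[q[:,0],-q[:,1],-np.ones(len(q))]@W[:3,:3].T
    return W[:3,3],d
def onz(c,px,z):
    o,d=ray(c,px); return o+d*((z-o[2])/d[:,2])[:,None]
def proj(c,P):
    K,k1,W=c; P=np.atleast_2d(P); q=(P-W[:3,3])@W[:3,:3]
    a=np.c_[q[:,0]/-q[:,2],-q[:,1]/-q[:,2]]; a=a*(1+k1*(a**2).sum(1))[:,None]
    return a@K[:2,:2].T+K[:2,2]
def tri(c1,p1,c2,p2):
    o1,d1=ray(c1,p1);o2,d2=ray(c2,p2);A=[];b=[]
    M=np.zeros((3,3));v=np.zeros(3)
    for o,d in((o1,d1[0]),(o2,d2[0])):
        d=d/np.linalg.norm(d);Q=np.eye(3)-np.outer(d,d);M+=Q;v+=Q@o
    return np.linalg.solve(M,v)
def snap(n,name=None):
    s=env.sense(); im=env.grab_frame(n)[:,:,::-1].copy()
    if name: cv2.imwrite(f"pics/{name}.png",im)
    return im,cam(n,s)
def pose():
    s=env.sense(); return np.array(s["position"]),R.from_rotvec(s["eef_rot"]).as_matrix(),s
def todo(target,yaw=None,z=None):
    """remaining tool-frame shift mm; yaw: desired world angle of tool y axis (tool-down)"""
    p,M,s=pose(); y=np.arctan2(M[1,1],M[0,1])
    out=dict(tool=np.round(M.T@(np.array(target)-p)*1000,1))
    if yaw is not None:
        d=(yaw-y+np.pi/2)%np.pi-np.pi/2
        out["yaw"]=round(-d,3)   # turn about tool x (down)
    print("y-angle %.3f tilt %.4f"%(y,np.arccos(-M[2,0])),"p",np.round(p,4),"j6 %.2f"%s["joint_positions"][5],"F",np.round(s["wrist_force"],1),"gap %.4f"%s["finger_gap"],"t %.2f"%s["time"],out)
E
python3 - <<'E'
from h import *
im=cv2.imread("pics/top0.png"); c=cam("top")
p,M,s=pose(); print(np.round(M,3))
print(np.round(onz(c,[[119,165],[190,152],[215,292],[144,305]],.1),3))
g=cv2.cvtColor(im,cv2.COLOR_BGR2GRAY)
def comps(mask,z,lo=20,hi=99999,n=8):
    k,l,st,ce=cv2.connectedComponentsWithStats(mask.astype(np.uint8))
    for i in range(1,k):
        if lo<st[i,4]<hi:
            pts=np.argwhere(l==i)[:,::-1].astype(np.float32)
            W=onz(c,pts,z)[:,:2]; r=cv2.minAreaRect((W*1000).astype(np.float32))
            print(st[i],np.round(ce[i],1),"rect",np.round(r[0],1),np.round(r[1],1),round(r[2],1))
roi=np.zeros_like(g); roi[150:300,160:205]=1
print("dot");comps((g<60)&(roi>0),.1,40,400)
roi[:]=0; roi[140:320,110:225]=1
b,gg,rr=[im[...,i].astype(int) for i in range(3)]
door=(g>175)&(roi>0)&(abs(b-rr)<25)&(rr>=0)
hsv=cv2.cvtColor(im,cv2.COLOR_BGR2HSV); print(im[250,150],im[330,100],im[230,400],im[228,289],im[215,300])
roi[:]=0; roi[175:250,255:370]=1
print("plate");comps((g<110)&(roi>0),.012,300)
roi[:]=0; roi[210:275,385:425]=1
cv2.imwrite("pics/crop.png",np.hstack([cv2.resize(im[175:251,255:369],None,fx=4,fy=4,interpolation=2),cv2.resize(im[205:281,380:430],None,fx=4,fy=4,interpolation=2)]))
cv2.imwrite("pics/crop2.png",cv2.resize(im[140:320,105:225],None,fx=3,fy=3,interpolation=2))
E
```

```text
[[-0.001  0.428 -0.904]
 [ 0.002 -0.904 -0.428]
 [-1.    -0.002 -0.   ]]
[[0.699 0.361 0.1  ]
 [0.73  0.17  0.1  ]
 [0.365 0.107 0.1  ]
 [0.331 0.293 0.1  ]]
dot
[188 155  17  88 295] [196.9 195.7] rect [608.9 150.9] [231.7  10.2] 10.6
[176 221   9  10  74] [180.1 225.8] rect [537.4 196.4] [21.  23.4] 89.8
[180 181 177] [175 184 176] [54 53 54] [183 181 177] [75 76 73]
plate
[ 265  180   98   67 2891] [312.9 212.9] rect [ 569.5 -162.8] [100.7 259.5] 21.9
```

View pics/crop.png

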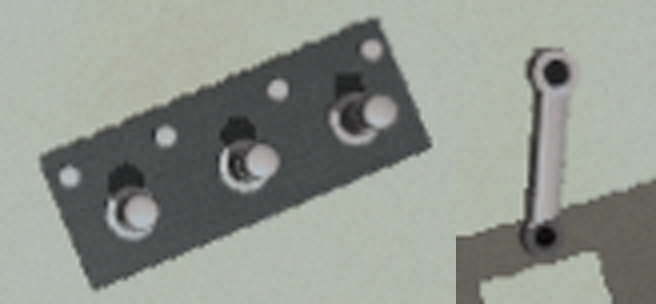

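View pics/crop2.png

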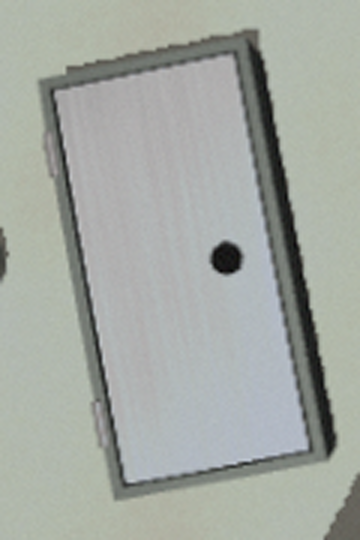

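```bash
python3 - <<'E'
from h import *
c=cam("top")
pt=onz(c,np.array([[141,211],[262,161],[379,111]])/4+[255,175],.105);print("pins",np.round(pt,4),np.diff(pt,axis=0))
d=onz(c,np.array([[53,92],[237,52],[308,447],[124,484]])/3+[105,140],.1);print(np.round(d,4))
o=onz(c,np.array([[38,80],[245,38],[328,458],[117,500]])/3+[105,140],.1);print(np.round(o,4))
for q in (d,o):
    r=cv2.minAreaRect((q[:,:2]*1000).astype(np.float32)); print(r, q[:,:2].mean(0))
w=onz(c,np.array([[99,72],[88,236]])/4+[380,205],.012);print("wrench",np.round(w,4),w.mean(0),np.degrees(np.arctan2(*(w[0]-w[1])[1::-1])))
print("dot",onz(c,[180.1,225.8],.1))
todo([0.537,0.196,0.2],0)
E
```

```text
pins [[ 0.5285 -0.0891  0.105 ]
 [ 0.5597 -0.1682  0.105 ]
 [ 0.591  -0.2458  0.105 ]] [[ 0.03113514 -0.07905981  0.        ]
 [ 0.03138828 -0.07759059  0.        ]]
[[0.6833 0.3506 0.1   ]
 [0.7161 0.1861 0.1   ]
 [0.3729 0.1256 0.1   ]
 [0.3404 0.2866 0.1   ]]
[[0.6943 0.3645 0.1   ]
 [0.7284 0.1791 0.1   ]
 [0.3633 0.1085 0.1   ]
 [0.3264 0.293  0.1   ]]
((528.260986328125, 236.34640502929688), (350.8711853027344, 167.68075561523438), 10.57940673828125) [0.5281818  0.23722129]
((528.3290405273438, 236.22657775878906), (374.7925109863281, 188.4877471923828), 11.005970001220703) [0.52810655 0.23626635]
wrench [[ 0.5366 -0.4239  0.012 ]
 [ 0.4208 -0.4129  0.012 ]] [ 0.47868761 -0.41838063  0.012     ] -5.438975470771159
dot [[0.53662484 0.19614527 0.1       ]]
y-angle -1.129 tilt 0.0017 p [ 0.2457 -0.5192  0.2216] j6 -0.15 F [0.2 0.6 0.2] gap 0.0940 t 0.15 {'tool': array([  22.6, -521.9, -569.2]), 'yaw': np.float64(-1.129)}
```

```bash
python3 -m pendant '[{"hand":1,"offset":[0,-40,-44],"yaw":0},{"hand":1,"offset":[0,-40,-44],"yaw":0},{"hand":1,"offset":[0,-40,-44],"yaw":0},{"hand":1,"offset":[0,-40,-44],"yaw":0},{"hand":1,"offset":[0,-40,-44],"yaw":0}]' 20
python3 -m pendant '[{"hand":1,"offset":[0,-40,-44],"yaw":0},{"hand":1,"offset":[0,-40,-44],"yaw":0},{"hand":1,"offset":[0,-40,-44],"yaw":0},{"hand":1,"offset":[0,-40,-44],"yaw":0},{"hand":1,"offset":[0,-40,-44],"yaw":0}]'
python3 -m pendant '[{"hand":1,"offset":[20,-40,-44],"yaw":0},{"hand":1,"offset":[20,-40,-44],"yaw":0},{"hand":1,"offset":[0,-40,-44],"yaw":0},{"hand":1,"offset":[0,0,0],"yaw":-0.188},{"hand":1,"offset":[0,0,0],"yaw":-0.188}]'
python3 -c "
from h import *
todo([0.537,0.196,0.13],0.188)"
```

```text
time: 0.78
position: [0.3595, -0.243, 0.2223]
eef_rot: [1.977, 0.443, -1.977]
wrist_force: [1.0, 0.3, -0.3]
finger_gap: 0.0473
time: 1.4
position: [0.4729, 0.0319, 0.2224]
eef_rot: [1.977, 0.444, -1.976]
wrist_force: [0.2, -0.5, -0.5]
finger_gap: 0.0008
time: 2.02
position: [0.54, 0.1955, 0.1817]
eef_rot: [1.732, 0.759, -1.735]
wrist_force: [0.7, -0.4, -0.8]
finger_gap: 0.0006
y-angle -0.746 tilt 0.0017 p [0.54   0.1955 0.1817] j6 0.94 F [ 0.7 -0.4 -0.8] gap 0.0006 t 2.02 {'tool': array([51.7, -2.5,  1.6]), 'yaw': np.float64(-0.934)}
```

```bash
python3 -m pendant '[{"hand":1,"offset":[10,0,0],"yaw":-0.187},{"hand":1,"offset":[10,0,0],"yaw":-0.187},{"hand":1,"offset":[10,0,0],"yaw":-0.187},{"hand":1,"offset":[10,0,0],"yaw":-0.187},{"hand":1,"offset":[10,-3,0],"yaw":-0.187}]'
python3 -m pendant '[{"hand":1,"offset":[0,0,0],"yaw":0}]'
python3 -c "
from h import *
todo([0.537,0.196,0.117],0.188)"
```

```text
time: 2.65
position: [0.5372, 0.1944, 0.1319]
eef_rot: [1.07, 1.292, -1.071]
wrist_force: [0.3, 0.2, 0.6]
finger_gap: 0.0008
time: 2.78
position: [0.5361, 0.1942, 0.1312]
eef_rot: [1.075, 1.291, -1.079]
wrist_force: [0.1, -0.9, 0.1]
finger_gap: 0.0007
y-angle 0.179 tilt 0.0031 p [0.5361 0.1942 0.1312] j6 0.02 F [ 0.1 -0.9  0.1] gap 0.0007 t 2.77 {'tool': array([14.2,  1.2, -1.6]), 'yaw': np.float64(-0.009)}
```

```bash
python3 -m pendant '[{"hand":1,"offset":[12,0,0],"yaw":0},{"hand":1,"offset":[4,0,0],"yaw":0},{"hand":1,"offset":[3,0,0],"yaw":0},{"hand":1,"offset":[2,0,0],"yaw":0},{"hand":1,"offset":[0,0,0],"yaw":0}]'; python3 -m pendant '[{"hand":1,"offset":[1,0,0],"yaw":0},{"hand":1,"offset":[0,0,0],"yaw":0}]'
```

```text
time: 3.4
position: [0.5374, 0.1945, 0.1117]
eef_rot: [1.075, 1.289, -1.075]
wrist_force: [-1.9, -0.9, 2.3]
finger_gap: 0.0004
time: 3.65
position: [0.5375, 0.1946, 0.1106]
eef_rot: [1.075, 1.289, -1.075]
wrist_force: [-1.2, 0.2, 2.8]
finger_gap: 0.0004
```

```bash
python3 -m pendant '[{"hand":1,"offset":[1,0,0],"yaw":0},{"hand":1,"offset":[1,0,0],"yaw":0},{"hand":1,"offset":[0,0,0],"yaw":0}]'; python3 -m pendant '[{"hand":1,"offset":[-60,0,0],"yaw":0},{"hand":1,"offset":[-20,0,58],"yaw":0},{"hand":1,"offset":[0,0,60],"yaw":0},{"hand":1,"offset":[0,0,60],"yaw":0},{"hand":1,"offset":[0,0,0],"yaw":0}]'
python3 -m pendant '[{"hand":-1,"offset":[-50,0,0],"yaw":0},{"hand":-1,"offset":[-50,0,0],"yaw":0},{"hand":0,"offset":[0,0,0],"yaw":0},{"hand":0,"offset":[0,0,0],"yaw":0},{"hand":0,"offset":[0,0,0],"yaw":0}]'
python3 -m pendant '[{"hand":0,"offset":[0,0,0],"yaw":0},{"hand":0,"offset":[0,0,0],"yaw":0},{"hand":0,"offset":[0,0,0],"yaw":0},{"hand":0,"offset":[0,0,0],"yaw":0},{"hand":0,"offset":[0,0,0],"yaw":0}]'
python3 -m pendant '[{"hand":0,"offset":[0,0,0],"yaw":0},{"hand":0,"offset":[0,0,0],"yaw":0},{"hand":0,"offset":[0,0,0],"yaw":0},{"hand":0,"offset":[0,0,0],"yaw":0},{"hand":0,"offset":[0,0,0],"yaw":0}]'
python3 - <<'E'
from h import *
im,c=snap("wrist"); t,ct=snap("top","top1"); 
cv2.imwrite("pics/a1.png",np.hstack([im,cv2.resize(t[130:322,100:356],(512,384),interpolation=2)]))
todo([0.537,0.1,0.3],0.188)
cv2.imwrite("pics/w1.png",im)
E
python3 -c "
import cv2;a=cv2.imread('pics/a1.png');cv2.imwrite('pics/a1s.png',cv2.resize(a,(800,300),interpolation=cv2.INTER_AREA))"
```

```text
time: 4.03
position: [0.5376, 0.1946, 0.1099]
eef_rot: [1.075, 1.289, -1.074]
wrist_force: [-3.6, 0.5, 10.0]
finger_gap: 0.0002
time: 4.65
position: [0.5705, 0.0151, 0.1884]
eef_rot: [1.079, 1.285, -1.079]
wrist_force: [-0.3, 0.9, -0.5]
finger_gap: 0.0003
time: 5.28
position: [0.5683, 0.02, 0.2862]
eef_rot: [1.073, 1.293, -1.077]
wrist_force: [-0.2, -0.3, -0.2]
finger_gap: 0.0456
time: 5.9
position: [0.5695, 0.0193, 0.2887]
eef_rot: [1.075, 1.289, -1.075]
wrist_force: [-0.5, 0.1, 0.5]
finger_gap: 0.0468
time: 6.52
position: [0.5695, 0.0194, 0.2886]
eef_rot: [1.075, 1.289, -1.075]
wrist_force: [0.0, 0.1, 0.8]
finger_gap: 0.0472
y-angle 0.181 tilt 0.0000 p [0.5695 0.0193 0.2886] j6 -0.30 F [-0.9 -0.1 -0.3] gap 0.0471 t 6.62 {'tool': array([-11.4, -17.4, -85.2]), 'yaw': np.float64(-0.007)}
```

View pics/a1s.png

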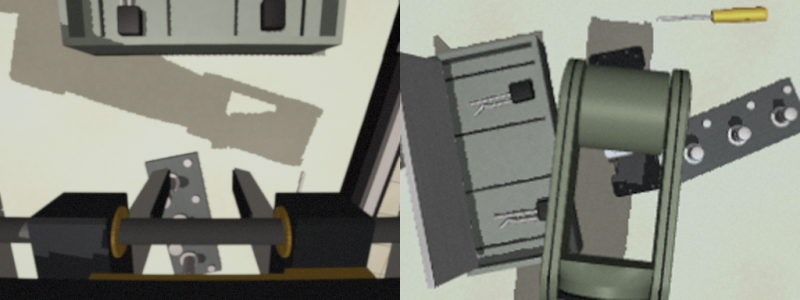

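```bash
python3 -m pendant '[{"hand":0,"offset":[0,0,-40],"yaw":0},{"hand":0,"offset":[0,0,-40],"yaw":0},{"hand":0,"offset":[0,0,0],"yaw":0},{"hand":0,"offset":[0,0,0],"yaw":0}]'
python3 - <<'E'
from h import *
im,c=snap("wrist","w2"); np.save("w2c.npy",c[2])
todo([0.554,0.0985,0.29],0.188)
cv2.imwrite("pics/w2b.png",cv2.resize(im[0:280],(800,437),interpolation=cv2.INTER_AREA))
E
```

```text
time: 7.12
position: [0.5552, 0.0977, 0.2886]
eef_rot: [1.074, 1.289, -1.075]
wrist_force: [0.4, -0.6, -1.2]
finger_gap: 0.0471
y-angle 0.180 tilt 0.0005 p [0.5552 0.0974 0.2886] j6 -0.16 F [ 0.8 -0.2 -0.2] gap 0.0469 t 7.17 {'tool': array([-1.4, -1. , -1.3]), 'yaw': np.float64(-0.008)}
```

View pics/w2b.png

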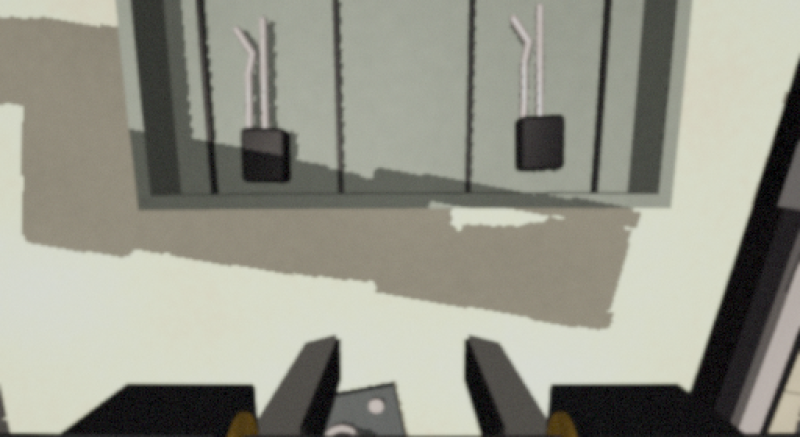

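```bash
cat > blk.py <<'E'
from h import *
def blocks(im,c,z,roi):
    x0,y0,x1,y1=roi; m=np.zeros(im.shape[:2],np.uint8)
    m[y0:y1,x0:x1]=(im[y0:y1,x0:x1].max(2)<60)
    m=cv2.morphologyEx(m,cv2.MORPH_OPEN,np.ones((7,7)))
    for ct in cv2.findContours(m,0,1)[0]:
        if cv2.contourArea(ct)<150: continue
        r=cv2.minAreaRect(ct); W=onz(c,cv2.boxPoints(r),z)[:,:2]
        q=cv2.minAreaRect((W*1000).astype(np.float32))
        print("px",np.round(r[0],1),"world",np.round(q[0],1),"size",np.round(q[1],1),"ang",round(q[2],1))
E
python3 - <<'E'
from blk import *
im=cv2.imread("pics/w2.png"); K,k1,_=cam("wrist",env.sense()); c=(K,k1,np.load("w2c.npy"))
blocks(im,c,.072,(135,70,190,125)); blocks(im,c,.072,(320,65,370,115))
# legs: bases and tips
P=np.array([[265,128],[265,20],[539,116],[540,8]])/1.5625
L=onz(c,P,.061); print(np.round(L,4)); 
for i in (0,2): d=L[i+1]-L[i]; print(np.degrees(np.arctan2(d[1],d[0])))
# rim check: console inner front wall ends
print(np.round(onz(c,np.array([[139,208],[672,206]])/1.5625,.1),4))
E
```

```text
px [170. 106.] world [441.7 155.3] size [36.2 22.6] ang 10.1
px [345.   91.5] world [638.1 207.6] size [32.7 38. ] ang 13.2
[[0.435  0.1824 0.061 ]
 [0.4256 0.2569 0.061 ]
 [0.636  0.228  0.061 ]
 [0.6193 0.3005 0.061 ]]
97.19298502054502
102.96303612250243
[[0.3642 0.1115 0.1   ]
 [0.7339 0.1806 0.1   ]]
```

```bash
python3 -m pendant '[{"hand":-0.1,"offset":[0,0,0],"yaw":-0.05},{"hand":-0.1,"offset":[0,0,0],"yaw":0}]' 40
python3 - <<'E'
from h import *
im=cv2.imread("pics/w2.png"); K,k1,_=cam("wrist",env.sense()); c=(K,k1,np.load("w2c.npy"))
print(onz(c,np.array([266.5,155])/1.5625,.072))
todo([0.637,0.206,0.12],0.228)
E
```

```text
time: 7.42
position: [0.5553, 0.0969, 0.2885]
eef_rot: [1.039, 1.309, -1.039]
wrist_force: [0.1, 0.2, -0.3]
finger_gap: 0.0517
[[0.44151944 0.16308332 0.072     ]]
y-angle 0.229 tilt 0.0003 p [0.5553 0.0969 0.2885] j6 -0.21 F [ 0.1  0.2 -0.3] gap 0.0517 t 7.42 {'tool': array([168.5, 104.3, -87.7]), 'yaw': np.float64(0.001)}
```

```bash
python3 -m pendant '[{"hand":-0.1,"offset":[0,42,-35],"yaw":0},{"hand":-0.1,"offset":[10,42,-35],"yaw":0},{"hand":-0.1,"offset":[50,20,-18],"yaw":0},{"hand":-0.1,"offset":[54,0,0],"yaw":0},{"hand":-0.1,"offset":[54,0,0],"yaw":0}]'
python3 -m pendant '[{"hand":-0.1,"offset":[20,0,0],"yaw":0},{"hand":-0.1,"offset":[10,0,0],"yaw":0},{"hand":-0.1,"offset":[0,0,0],"yaw":0}]'
python3 - <<'E'
from h import *
im,c=snap("wrist","w3")
todo([0.637,0.206,0.071],0.228)
cv2.imwrite("pics/w3b.png",im[50:384])
E
```

```text
time: 8.05
position: [0.6366, 0.2072, 0.1188]
eef_rot: [1.038, 1.309, -1.038]
wrist_force: [-0.0, 0.1, -0.6]
finger_gap: 0.0517
time: 8.43
position: [0.6374, 0.2074, 0.092]
eef_rot: [1.039, 1.308, -1.036]
wrist_force: [0.2, 0.6, -0.1]
finger_gap: 0.0517
y-angle 0.231 tilt 0.0040 p [0.6379 0.2076 0.093 ] j6 -0.04 F [0.2 0.3 1. ] gap 0.0516 t 8.47 {'tool': array([22. , -1.4,  1.4]), 'yaw': np.float64(0.003)}
```

View pics/w3b.png

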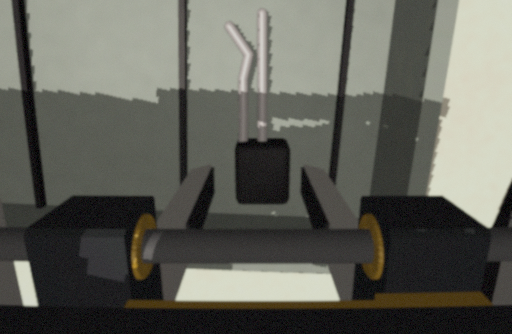

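```bash
python3 -m pendant '[{"hand":-0.1,"offset":[12,0,0],"yaw":0},{"hand":-0.1,"offset":[9,0,0],"yaw":0},{"hand":-0.1,"offset":[0,0,0],"yaw":0},{"hand":1,"offset":[0,0,0],"yaw":0},{"hand":1,"offset":[0,0,0],"yaw":0}]' 40
python3 -m pendant '[{"hand":1,"offset":[0,0,0],"yaw":0},{"hand":1,"offset":[0,0,0],"yaw":0},{"hand":1,"offset":[0,0,0],"yaw":0}]' 50
python3 - <<'E'
from h import *
im,c=snap("wrist","w4")
t=env.sense(); todo([0.637,0.206,0.071],0.228)
print(onz(c,[[0,0]],.05))
def dark(r0): pass
g=im.max(2)
m=(g<60).astype(np.uint8); m[:130]=0;m[300:]=0
sub=g[170:300,215:310]; cv2.imwrite("pics/w4c.png",cv2.resize(sub,None,fx=4,fy=4))
print(np.round(proj(c,[[0.637,0.2075,0.072]]),1))
E
```

```text
time: 9.1
position: [0.6366, 0.2076, 0.07]
eef_rot: [1.038, 1.309, -1.037]
wrist_force: [1.0, -0.2, -0.3]
finger_gap: 0.035
time: 9.48
position: [0.6365, 0.2076, 0.07]
eef_rot: [1.038, 1.309, -1.037]
wrist_force: [1.9, 1.3, 0.9]
finger_gap: 0.034
y-angle 0.231 tilt 0.0009 p [0.6365 0.2076 0.07  ] j6 -0.04 F [1.7 1.4 1.8] gap 0.0336 t 9.53 {'tool': array([-1. ,  0.1,  1.7]), 'yaw': np.float64(0.003)}
[[0.47372075 0.30040104 0.05      ]]
[[257.9 241.5]]
```

```bash
python3 -m pendant '[{"hand":1,"offset":[-20,0,0],"yaw":0},{"hand":1,"offset":[-50,0,0],"yaw":0},{"hand":1,"offset":[-55,0,0],"yaw":0},{"hand":1,"offset":[0,-37,35],"yaw":0},{"hand":1,"offset":[0,-37,35],"yaw":0}]'
python3 -m pendant '[{"hand":1,"offset":[0,-37,35],"yaw":0},{"hand":1,"offset":[0,-37,35],"yaw":0},{"hand":1,"offset":[0,-37,35],"yaw":0},{"hand":1,"offset":[0,-37,35],"yaw":0},{"hand":1,"offset":[0,-37,35],"yaw":0}]'
python3 -m pendant '[{"hand":1,"offset":[0,-37,35],"yaw":0},{"hand":1,"offset":[0,0,0],"yaw":0.178},{"hand":1,"offset":[0,0,0],"yaw":0.178},{"hand":1,"offset":[0,0,0],"yaw":0.178},{"hand":1,"offset":[0,0,0],"yaw":0.178}]'
python3 -m pendant '[{"hand":1,"offset":[0,0,0],"yaw":0.178},{"hand":1,"offset":[0,0,0],"yaw":0.178},{"hand":1,"offset":[0,0,0],"yaw":0.178},{"hand":1,"offset":[0,0,0],"yaw":0.178},{"hand":1,"offset":[0,0,0],"yaw":0}]'
python3 - <<'E'
from h import *
e=np.array([.928,.372]); p3=np.array([.5285,-.0891])
todo([*(p3-.128*e),0.084],-1.190)
E
```

```text
time: 10.15
position: [0.5803, 0.1219, 0.1972]
eef_rot: [1.038, 1.307, -1.034]
wrist_force: [0.2, -0.6, -1.4]
finger_gap: 0.0333
time: 10.78
position: [0.4392, -0.0915, 0.1959]
eef_rot: [1.037, 1.308, -1.036]
wrist_force: [0.8, -0.1, 0.2]
finger_gap: 0.0338
time: 11.4
position: [0.4121, -0.1329, 0.1957]
eef_rot: [1.559, 0.937, -1.558]
wrist_force: [0.3, 0.2, -0.5]
finger_gap: 0.0334
time: 12.02
position: [0.4122, -0.1328, 0.1955]
eef_rot: [2.014, 0.386, -2.012]
wrist_force: [-0.7, -0.1, -0.9]
finger_gap: 0.0339
y-angle -1.191 tilt 0.0010 p [ 0.4122 -0.1328  0.1955] j6 0.68 F [-0.7 -0.1 -0.9] gap 0.0339 t 12.03 {'tool': array([111.5,   2.6,   3.8]), 'yaw': np.float64(-0.001)}
```

```bash
python3 -m pendant '[{"hand":1,"offset":[55,2.5,4],"yaw":0},{"hand":1,"offset":[46,0,0],"yaw":0},{"hand":1,"offset":[10,0,0],"yaw":0},{"hand":1,"offset":[0,0,0],"yaw":0},{"hand":1,"offset":[0,0,0],"yaw":0}]'
python3 - <<'E'
from h import *
im,c=snap("wrist","w5")
e=np.array([.928,.372]); p3=np.array([.5285,-.0891])
todo([*(p3-.128*e),0.084],-1.190)
p,M,s=pose()
print("pin top proj",proj(c,[[*p3,.105],[*p3,.075]]),"leg pred tip", proj(c,p+M@np.array([[.009,0,-.098],[.009,0,-.020]]).T.T if 0 else [p+M@np.array([.009,0,-.098]),p+M@np.array([.009,0,-.02])]))
cv2.imwrite("pics/w5b.png",cv2.resize(im[40:290,140:400],None,fx=2.3,fy=2.3,interpolation=2))
E
```

```text
time: 12.65
position: [0.4112, -0.1376, 0.0857]
eef_rot: [2.017, 0.383, -2.01]
wrist_force: [0.8, -0.4, -0.5]
finger_gap: 0.0333
y-angle -1.192 tilt 0.0043 p [ 0.4111 -0.1376  0.0857] j6 0.67 F [ 0.   1.  -1.1] gap 0.0331 t 12.70 {'tool': array([ 1.7, -1.3,  1. ]), 'yaw': np.float64(-0.002)}
pin top proj [[252.57637812 -37.76667727]
 [253.19508064  -9.26134957]] leg pred tip [[256.66143472  51.81119271]
 [256.74325874 200.5723975 ]]
```

View pics/w5b.png

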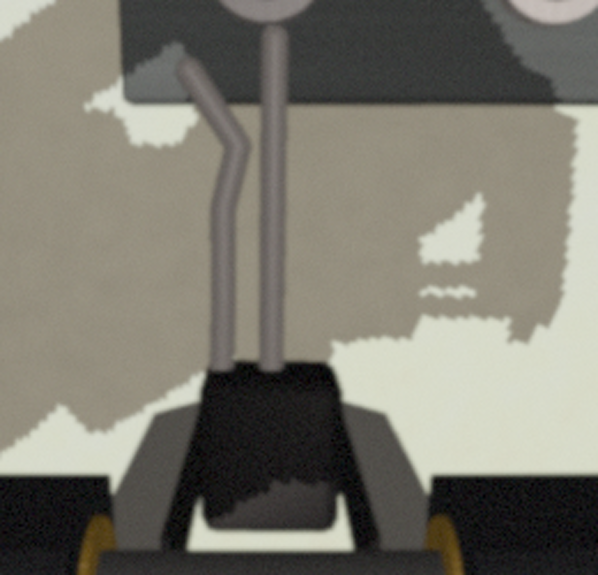

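```bash
python3 -m pendant '[{"hand":1,"offset":[-60,-2,0],"yaw":0},{"hand":1,"offset":[-60,0,0],"yaw":0},{"hand":1,"offset":[0,0,0],"yaw":0},{"hand":1,"offset":[0,0,0],"yaw":0}]'
python3 - <<'E'
from h import *
im,c=snap("wrist","w6"); np.save("w6c.npy",c[2])
p3=np.array([.5285,-.0891])
todo([*p3,0.084],-1.190)
p,M,s=pose()
print("pred: pintop, tip, base",np.round(proj(c,[[*p3,.105],p+M@np.array([.009,0,-.098]),p+M@np.array([.009,0,-.02])]),1))
cv2.imwrite("pics/w6b.png",cv2.resize(im[0:220,60:400],None,fx=2.3,fy=2.3,interpolation=2))
E
```

```text
time: 13.2
position: [0.4087, -0.1348, 0.2042]
eef_rot: [2.015, 0.384, -2.013]
wrist_force: [0.3, 0.0, -1.7]
finger_gap: 0.0338
y-angle -1.193 tilt 0.0014 p [ 0.4079 -0.1343  0.2029] j6 0.67 F [ 0.1 -0.1 -0.6] gap 0.0334 t 13.25 {'tool': array([ 118.8,    2.6, -128.9]), 'yaw': np.float64(-0.003)}
pred: pintop, tip, base [[258.9  33.2]
 [255.3  53.6]
 [255.5 201. ]]
```

View pics/w6b.png

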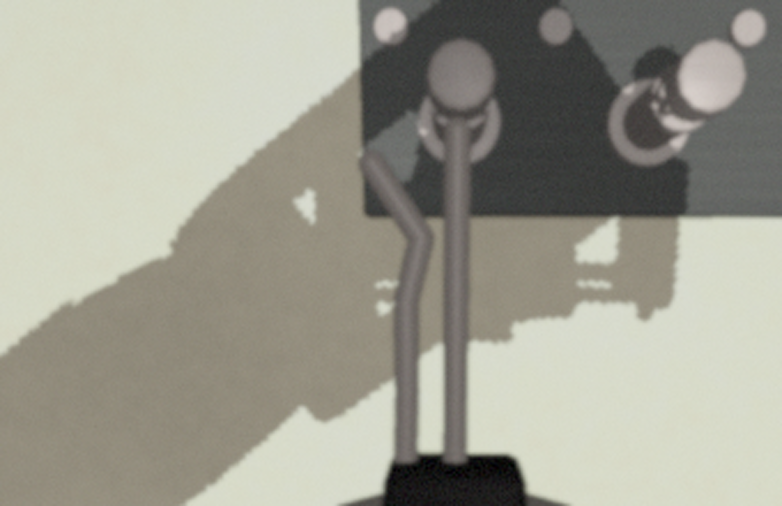

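```bash
python3 -m pendant '[{"hand":1,"offset":[55,2.2,0],"yaw":-0.01},{"hand":1,"offset":[55,0,0],"yaw":0},{"hand":1,"offset":[10,0,0],"yaw":0},{"hand":1,"offset":[0,0,0],"yaw":0},{"hand":1,"offset":[0,0,0],"yaw":0}]'
python3 - <<'E'
from h import *
p3=np.array([.5285,-.0891])
for _ in range(3): todo([*p3,0.084],-1.190); env.grab_frame("side") 
im=env.grab_frame("side")[:,:,::-1]; cv2.imwrite("pics/s2.png",im)
c=cam("side"); print(proj(c,[[*p3,.105],[*p3,.075],[*p3,.012]]))
E
```

```text
time: 13.88
position: [0.4111, -0.1377, 0.0855]
eef_rot: [2.011, 0.392, -2.005]
wrist_force: [-1.1, -0.4, -1.6]
finger_gap: 0.0339
y-angle -1.183 tilt 0.0038 p [ 0.4111 -0.1377  0.0855] j6 0.66 F [-1.1 -0.4 -1.6] gap 0.0339 t 13.88 {'tool': array([   1.8,   -0.6, -127.1]), 'yaw': np.float64(0.007)}
y-angle -1.183 tilt 0.0043 p [ 0.4112 -0.1378  0.0856] j6 0.66 F [-0.1 -0.2 -0. ] gap 0.0334 t 13.93 {'tool': array([   2. ,   -0.7, -127. ]), 'yaw': np.float64(0.007)}
y-angle -1.183 tilt 0.0043 p [ 0.4111 -0.1377  0.0856] j6 0.66 F [ 0.1  0.6 -0.1] gap 0.0335 t 13.97 {'tool': array([   1.9,   -0.6, -127.1]), 'yaw': np.float64(0.007)}
[[300.18163916 181.1375796 ]
 [299.46759096 189.17111594]
 [298.01356223 205.47100328]]
```

```bash
python3 -m pendant '[{"hand":1,"offset":[1.8,-0.6,0],"yaw":0},{"hand":1,"offset":[0,0,0],"yaw":0},{"hand":1,"offset":[0,0,-10],"yaw":0},{"hand":1,"offset":[0,0,-5],"yaw":0},{"hand":1,"offset":[0,0,-5],"yaw":0}]' 60
python3 -m pendant '[{"hand":1,"offset":[0,0,-5],"yaw":0},{"hand":1,"offset":[0,0,0],"yaw":0},{"hand":1,"offset":[0,0,0],"yaw":0}]'
python3 - <<'E'
from h import *
p3=np.array([.5285,-.0891])
todo([*p3,0.084],-1.183)
E
```

```text
time: 14.7
position: [0.4282, -0.1285, 0.0818]
eef_rot: [2.009, 0.395, -2.009]
wrist_force: [-0.4, -0.4, -1.1]
finger_gap: 0.0331
time: 15.08
position: [0.4322, -0.1268, 0.0817]
eef_rot: [2.009, 0.395, -2.009]
wrist_force: [0.8, 0.5, -1.1]
finger_gap: 0.0333
y-angle -1.183 tilt 0.0003 p [ 0.4322 -0.1268  0.0817] j6 0.71 F [ 0.8  0.5 -1.1] gap 0.0333 t 15.07 {'tool': array([  -2.3,    1.6, -103.4]), 'yaw': np.float64(0.0)}
```

```bash
python3 -m pendant '[{"hand":1,"offset":[-2,1.5,0],"yaw":0},{"hand":1,"offset":[0,0,0],"yaw":0},{"hand":1,"offset":[0,0,-5],"yaw":0},{"hand":1,"offset":[0,0,0],"yaw":0},{"hand":1,"offset":[0,0,0],"yaw":0}]'
python3 - <<'E'
from h import *
p3=np.array([.5285,-.0891])
todo([*p3,0.084],-1.183)
im,c=snap("top","t3")
print(proj(c,[[*p3,.105]]))
cv2.imwrite("pics/t3b.png",cv2.resize(im[170:270,240:340],None,fx=5,fy=5,interpolation=2))
im,c=snap("side","s3")
cv2.imwrite("pics/t3b.png",np.hstack([cv2.imread("pics/t3b.png")[:,:400],cv2.resize(im[150:230,270:335],(400,500),interpolation=2)]))
E
```

```text
time: 15.7
position: [0.4375, -0.1262, 0.0837]
eef_rot: [2.009, 0.395, -2.009]
wrist_force: [-0.7, -1.6, -1.1]
finger_gap: 0.0332
y-angle -1.183 tilt 0.0002 p [ 0.4375 -0.1262  0.0837] j6 0.71 F [-0.7 -1.6 -1.1] gap 0.0332 t 15.70 {'tool': array([ -0.3,   0.1, -98.3]), 'yaw': np.float64(0.0)}
[[290.2392972  227.75649938]]
```

View pics/t3b.png

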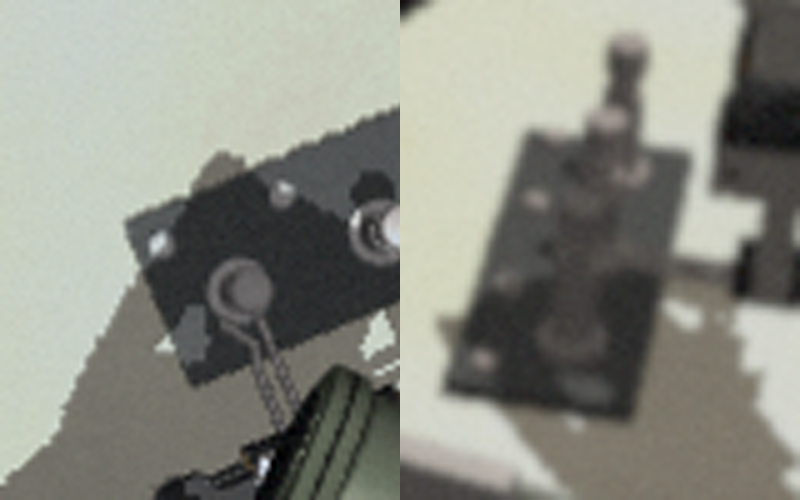

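```bash
python3 -m pendant '[{"hand":1,"offset":[0,0,-6],"yaw":0},{"hand":1,"offset":[0,0,-6],"yaw":0},{"hand":1,"offset":[0,0,0],"yaw":0}]'; python3 -m pendant '[{"hand":1,"offset":[0,0,-6],"yaw":0},{"hand":1,"offset":[0,0,-6],"yaw":0},{"hand":1,"offset":[0,0,0],"yaw":0}]'
python3 - <<'E'
from h import *
p3=np.array([.5285,-.0891])
todo([*p3,0.084],-1.183)
E
```

```text
time: 16.18
position: [0.4492, -0.1216, 0.0839]
eef_rot: [2.009, 0.395, -2.008]
wrist_force: [0.6, 0.3, -0.5]
finger_gap: 0.0334
time: 16.55
position: [0.4589, -0.1163, 0.0831]
eef_rot: [2.007, 0.397, -2.011]
wrist_force: [-2.8, 1.2, -1.3]
finger_gap: 0.033
y-angle -1.182 tilt 0.0030 p [ 0.4589 -0.1163  0.0831] j6 0.75 F [-2.8  1.2 -1.3] gap 0.0330 t 16.55 {'tool': array([ -1.1,   1.2, -74.7]), 'yaw': np.float64(0.001)}
```

```bash
python3 -m pendant '[{"hand":1,"offset":[0,0.5,-6],"yaw":0},{"hand":1,"offset":[0,0.5,-6],"yaw":0},{"hand":1,"offset":[0,0,-6],"yaw":0},{"hand":1,"offset":[0,0,0],"yaw":0}]'; python3 -m pendant '[{"hand":1,"offset":[0,0,-6],"yaw":0},{"hand":1,"offset":[0,0,-3],"yaw":0},{"hand":1,"offset":[0,0,0],"yaw":0},{"hand":1,"offset":[0,0,0],"yaw":0}]'
python3 - <<'E'
from h import *
p3=np.array([.5285,-.0891])
todo([*p3,0.084],-1.183)
E
```

```text
time: 17.05
position: [0.4781, -0.1105, 0.0839]
eef_rot: [2.012, 0.395, -2.007]
wrist_force: [-0.0, 5.9, -2.8]
finger_gap: 0.0339
time: 17.55
position: [0.4848, -0.1069, 0.0832]
eef_rot: [2.009, 0.397, -2.01]
wrist_force: [-2.7, 4.7, -2.5]
finger_gap: 0.0335
y-angle -1.183 tilt 0.0021 p [ 0.4848 -0.1069  0.0832] j6 0.79 F [-2.7  4.7 -2.5] gap 0.0335 t 17.55 {'tool': array([ -0.8,   0. , -47.2]), 'yaw': np.float64(-0.0)}
```

```bash
python3 -m pendant '[{"hand":0.0,"offset":[0,0,0],"yaw":0},{"hand":-0.2,"offset":[0,0,0],"yaw":0},{"hand":-0.2,"offset":[0,0,0],"yaw":0},{"hand":-0.2,"offset":[-50,0,0],"yaw":0},{"hand":-0.2,"offset":[-60,0,0],"yaw":0}]'
python3 -m pendant '[{"hand":-0.2,"offset":[-60,0,30],"yaw":0},{"hand":-0.2,"offset":[0,0,30],"yaw":0},{"hand":-0.2,"offset":[0,0,0],"yaw":0},{"hand":-0.2,"offset":[0,0,0],"yaw":0},{"hand":-0.2,"offset":[0,0,0],"yaw":0}]'
python3 - <<'E'
from h import *
im,c=snap("wrist","w7"); np.save("w7c.npy",c[2])
p3=np.array([.5285,-.0891])
todo([*p3,0.084],-1.183)
p,M,s=pose()
e=np.array([.928,.372])
print(np.round(proj(c,[[*p3,.105],[*(p3-.028*e),.075],[*(p3-.048*e),.086],[*(p3-.068*e),.086]]),1))
cv2.imwrite("pics/w7b.png",cv2.resize(im[0:240,100:420],None,fx=2.4,fy=2.4,interpolation=2))
E
```

```text
time: 18.18
position: [0.4843, -0.108, 0.1941]
eef_rot: [2.008, 0.395, -2.012]
wrist_force: [1.6, -0.3, 0.1]
finger_gap: 0.0563
time: 18.8
position: [0.4317, -0.1295, 0.2489]
eef_rot: [2.008, 0.396, -2.01]
wrist_force: [-0.4, 0.3, -0.2]
finger_gap: 0.0562
y-angle -1.182 tilt 0.0014 p [ 0.4317 -0.1295  0.2489] j6 0.70 F [-0.8 -0.6 -0.9] gap 0.0562 t 18.85 {'tool': array([ 164.8,   -0.5, -105. ]), 'yaw': np.float64(0.001)}
[[256.2  72.6]
 [256.1 105.1]
 [256.  125.2]
 [255.8 145.1]]
```

View pics/w7b.png

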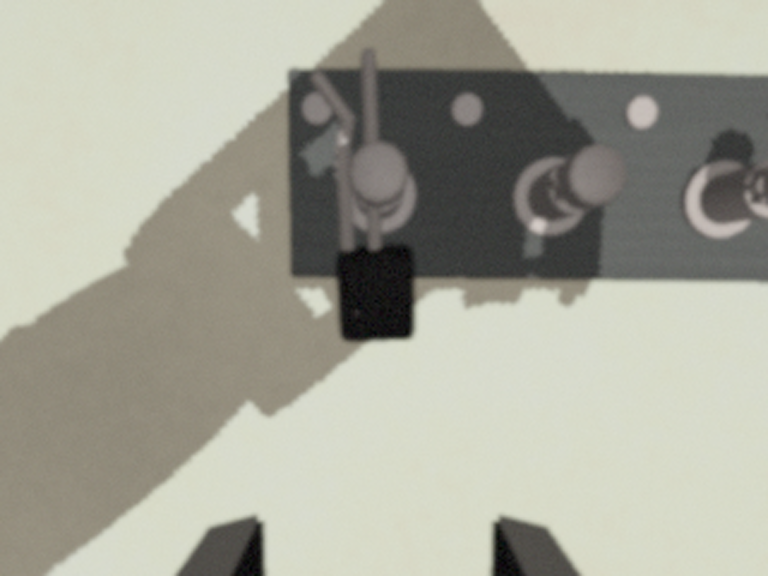

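```bash
python3 -m pendant '[{"hand":-0.1,"offset":[0,-45,-24],"yaw":0},{"hand":-0.1,"offset":[0,-45,-24],"yaw":0},{"hand":-0.1,"offset":[0,-45,-24],"yaw":0},{"hand":-0.1,"offset":[0,-45,-24],"yaw":0},{"hand":-0.1,"offset":[0,0,0],"yaw":-0.187}]'
python3 -m pendant '[{"hand":-0.1,"offset":[0,0,0],"yaw":-0.187},{"hand":-0.1,"offset":[0,0,0],"yaw":-0.187},{"hand":-0.1,"offset":[0,0,0],"yaw":-0.187},{"hand":-0.1,"offset":[0,0,0],"yaw":-0.187},{"hand":-0.1,"offset":[0,0,0],"yaw":-0.187}]'
python3 -m pendant '[{"hand":-0.1,"offset":[0,0,0],"yaw":-0.187},{"hand":-0.1,"offset":[0,0,0],"yaw":0},{"hand":-0.1,"offset":[0,0,0],"yaw":0},{"hand":-0.1,"offset":[0,0,0],"yaw":0}]'
python3 - <<'E'
from blk import *
im,c=snap("wrist","w8"); np.save("w8c.npy",c[2])
todo([.4415,.16,.1],.126)
print(proj(c,[.4415,.16,.072]))
blocks(im,c,.072,(190,60,330,200))
cv2.imwrite("pics/w8b.png",im[0:250])
E
```

```text
time: 19.48
position: [0.4522, 0.0767, 0.2491]
eef_rot: [1.888, 0.571, -1.889]
wrist_force: [0.6, -0.6, -0.2]
finger_gap: 0.0517
time: 20.1
position: [0.4524, 0.0735, 0.249]
eef_rot: [1.248, 1.184, -1.25]
wrist_force: [-0.1, 0.2, 0.2]
finger_gap: 0.0521
time: 20.6
position: [0.4523, 0.0732, 0.2496]
eef_rot: [1.117, 1.266, -1.117]
wrist_force: [-0.1, -0.8, 0.3]
finger_gap: 0.0515
y-angle 0.125 tilt 0.0001 p [0.4523 0.0731 0.2496] j6 -0.15 F [-0.5 -0.4  0.6] gap 0.0516 t 20.65 {'tool': array([ 1.496e+02,  1.000e-01, -8.750e+01]), 'yaw': np.float64(-0.001)}
[[257.18337998  94.46708055]]
px [254. 107.] world [439.8 147.1] size [29.2  8.1] ang 7.1
```

View pics/w8b.png

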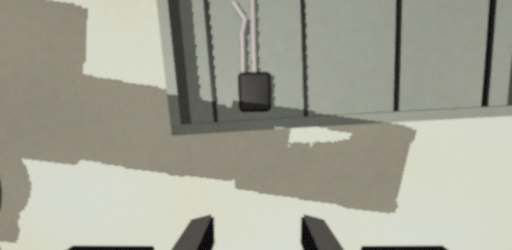

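```bash
python3 - <<'E'
from h import *
K,k1,_=cam("wrist",env.sense()); c=(K,k1,np.load("w8c.npy"))
b=onz(c,[255,91.5],.072)[0]; print(b)
todo([*b[:2],.071],.126)
im=cv2.imread("pics/w8.png").max(2)
for r in (3,30,55,68): print(r,im[r,238:264])
E
```

```text
[0.43890342 0.16264572 0.072     ]
y-angle 0.125 tilt 0.0001 p [0.4523 0.0731 0.2496] j6 -0.15 F [-0.5 -0.4  0.6] gap 0.0516 t 20.65 {'tool': array([178.6,  -2.1, -90.5]), 'yaw': np.float64(-0.001)}
3 [135 142 157 161 163 163 162 163 162 162 158 161 175 188 190 173 145 116
 106 125 143 155 159 160 159 160]
30 [160 162 176 188 190 178 152 125  99  99 103 120 155 180 194 190 169 139
 109 115 134 148 160 162 163 164]
55 [164 164 176 191 196 182 154 123 105 111 135 156 160 177 191 198 186 160
 131 119 134 158 163 166 166 166]
68 [166 164 174 190 197 184 156 126 106 102 115 136 153 165 183 198 195 170
 136 110 108 125 143 159 164 165]
```

```bash
python3 -m pendant '[{"hand":-0.1,"offset":[0,-2,-45],"yaw":0},{"hand":-0.1,"offset":[40,0,-45],"yaw":-0.022},{"hand":-0.1,"offset":[55,0,0],"yaw":0},{"hand":-0.1,"offset":[50,0,0],"yaw":0},{"hand":-0.1,"offset":[10,0,0],"yaw":0}]'
python3 -m pendant '[{"hand":-0.1,"offset":[0,0,0],"yaw":0},{"hand":-0.1,"offset":[0,0,0],"yaw":0},{"hand":-0.1,"offset":[0,0,0],"yaw":0}]'
python3 - <<'E'
from h import *
im,c=snap("wrist","w9")
todo([.439,.1625,.071],.148)
cv2.imwrite("pics/w9b.png",im[50:384])
E
```

```text
time: 21.28
position: [0.4357, 0.1617, 0.0915]
eef_rot: [1.095, 1.281, -1.106]
wrist_force: [-0.8, -0.4, -0.0]
finger_gap: 0.0514
time: 21.65
position: [0.4408, 0.1623, 0.0968]
eef_rot: [1.102, 1.273, -1.097]
wrist_force: [-0.2, 0.2, -0.5]
finger_gap: 0.0519
y-angle 0.148 tilt 0.0036 p [0.4405 0.1623 0.0965] j6 0.02 F [-0.4  0.6  0.1] gap 0.0521 t 21.70 {'tool': array([25.4, -1.5, -0.4]), 'yaw': np.float64(-0.0)}
```

View pics/w9b.png

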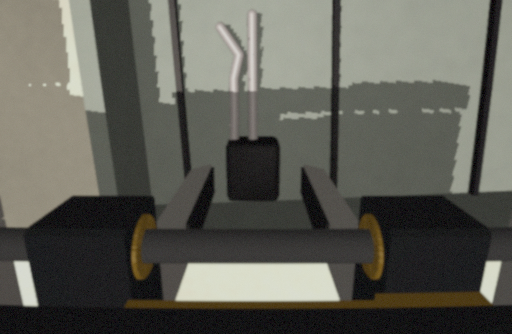

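```bash
python3 -m pendant '[{"hand":-0.1,"offset":[14,-1.5,0],"yaw":0},{"hand":-0.1,"offset":[8,0,0],"yaw":0},{"hand":-0.1,"offset":[2,0,0],"yaw":0},{"hand":-0.1,"offset":[0,0,0],"yaw":0},{"hand":-0.1,"offset":[0,0,0],"yaw":0}]' 50
python3 -c "
from h import *
todo([.439,.1625,.071],.148)"
```

```text
time: 22.32
position: [0.4377, 0.162, 0.0708]
eef_rot: [1.1, 1.275, -1.099]
wrist_force: [-1.3, 0.7, -0.1]
finger_gap: 0.052
y-angle 0.148 tilt 0.0004 p [0.4377 0.162  0.0708] j6 0.02 F [-1.3  0.7 -0.1] gap 0.0520 t 22.32 {'tool': array([-0.2,  1.3, -0.3]), 'yaw': np.float64(0.0)}
```

```bash
python3 -m pendant '[{"hand":1,"offset":[0,0,0],"yaw":0},{"hand":1,"offset":[0,0,0],"yaw":0},{"hand":1,"offset":[0,0,0],"yaw":0},{"hand":1,"offset":[0,0,0],"yaw":0},{"hand":1,"offset":[0,0,0],"yaw":0}]' 60
python3 -c "
from h import *
todo([.439,.1625,.071],.148)"
python3 -m pendant '[{"hand":1,"offset":[-20,0,0],"yaw":0},{"hand":1,"offset":[-50,0,0],"yaw":0},{"hand":1,"offset":[-55,0,0],"yaw":0},{"hand":1,"offset":[0,-7.5,53.4],"yaw":0},{"hand":1,"offset":[0,-7.5,53.4],"yaw":0}]'
python3 -m pendant '[{"hand":1,"offset":[0,-7.5,53.4],"yaw":0},{"hand":1,"offset":[0,-7.5,53.4],"yaw":0},{"hand":1,"offset":[0,-7.5,53.4],"yaw":0},{"hand":1,"offset":[0,-7.5,53.4],"yaw":0},{"hand":1,"offset":[0,-7.5,53.4],"yaw":0}]'
python3 -m pendant '[{"hand":1,"offset":[0,0,0],"yaw":0.167},{"hand":1,"offset":[0,0,0],"yaw":0.167},{"hand":1,"offset":[0,0,0],"yaw":0.167},{"hand":1,"offset":[0,0,0],"yaw":0.167},{"hand":1,"offset":[0,0,0],"yaw":0.167}]'
python3 -m pendant '[{"hand":1,"offset":[0,0,0],"yaw":0.167},{"hand":1,"offset":[0,0,0],"yaw":0.167},{"hand":1,"offset":[0,0,0],"yaw":0.167},{"hand":1,"offset":[0,0,0],"yaw":0},{"hand":1,"offset":[0,0,0],"yaw":0}]'
python3 -m pendant '[{"hand":1,"offset":[0,0,0],"yaw":0},{"hand":1,"offset":[0,0,0],"yaw":0}]'
cat > leg.py <<'E'
from h import *
import sys
p2=np.array([.560,-.1681])
im,c=snap("wrist",sys.argv[1]); todo([*p2,.084],-1.19)
print("pred pin top, tip, base",np.round(proj(c,[[*p2,.105]]),1))
g=im.max(2).astype(int)
cv2.imwrite("pics/%sb.png"%sys.argv[1],cv2.resize(im[0:240,100:420],None,fx=2.4,fy=2.4,interpolation=2))
E
python3 leg.py w10
```

```text
time: 22.95
position: [0.4377, 0.1619, 0.0709]
eef_rot: [1.1, 1.275, -1.099]
wrist_force: [-0.0, 0.3, 1.0]
finger_gap: 0.0335
y-angle 0.148 tilt 0.0004 p [0.4377 0.1619 0.0709] j6 0.02 F [-0.   0.3  1. ] gap 0.0335 t 22.95 {'tool': array([-0.1,  1.4, -0.4]), 'yaw': np.float64(-0.0)}
time: 23.58
position: [0.4387, 0.0533, 0.1967]
eef_rot: [1.098, 1.275, -1.096]
wrist_force: [0.5, 0.1, -1.5]
finger_gap: 0.033
time: 24.2
position: [0.4402, -0.2171, 0.1954]
eef_rot: [1.1, 1.276, -1.1]
wrist_force: [0.9, -0.2, -0.0]
finger_gap: 0.0337
time: 24.82
position: [0.4402, -0.2153, 0.1951]
eef_rot: [1.698, 0.799, -1.699]
wrist_force: [0.7, 0.4, -0.9]
finger_gap: 0.0338
time: 25.45
position: [0.4405, -0.2154, 0.1954]
eef_rot: [2.01, 0.393, -2.011]
wrist_force: [1.1, -0.1, -0.8]
finger_gap: 0.0334
time: 25.7
position: [0.4407, -0.2155, 0.1957]
eef_rot: [2.011, 0.39, -2.011]
wrist_force: [0.2, -0.4, -0.7]
finger_gap: 0.0334
y-angle -1.187 tilt 0.0000 p [ 0.4407 -0.2155  0.1957] j6 0.56 F [ 0.3  0.3 -0.9] gap 0.0336 t 25.75 {'tool': array([ 111.7,    0.6, -128.4]), 'yaw': np.float64(0.003)}
pred pin top, tip, base [[257.7  29.8]]
```

View pics/w10b.png

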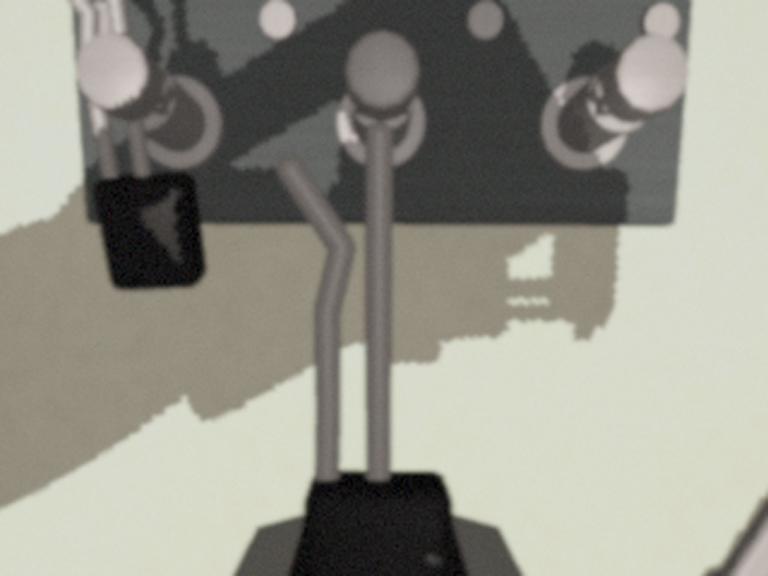

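```bash
python3 -m pendant '[{"hand":1,"offset":[50,0.9,0],"yaw":0},{"hand":1,"offset":[50,0,0],"yaw":0},{"hand":1,"offset":[10.5,0,0],"yaw":0},{"hand":1,"offset":[0,0,0],"yaw":0},{"hand":1,"offset":[0,0,0],"yaw":0}]'
python3 -m pendant '[{"hand":1,"offset":[0,0,-3],"yaw":0},{"hand":1,"offset":[0,0,0],"yaw":0},{"hand":1,"offset":[0,0,0],"yaw":0},{"hand":1,"offset":[0,0,0],"yaw":0}]'
python3 -c "
from h import *
todo([.560,-.1681,.085],-1.187)"
```

```text
time: 26.38
position: [0.4427, -0.2176, 0.0874]
eef_rot: [2.014, 0.386, -2.007]
wrist_force: [0.2, 0.3, 0.2]
finger_gap: 0.0336
time: 26.88
position: [0.4438, -0.2152, 0.0853]
eef_rot: [2.012, 0.39, -2.012]
wrist_force: [-0.0, -0.7, -0.7]
finger_gap: 0.0333
y-angle -1.188 tilt 0.0001 p [ 0.4438 -0.2152  0.0853] j6 0.56 F [-0.  -0.7 -0.7] gap 0.0333 t 26.88 {'tool': array([   0.3,   -0.3, -125.4]), 'yaw': np.float64(-0.001)}
```

```bash
python3 -m pendant '[{"hand":1,"offset":[0,0,-6],"yaw":0},{"hand":1,"offset":[0,0,-6],"yaw":0},{"hand":1,"offset":[0,0,-6],"yaw":0},{"hand":1,"offset":[0,0,-6],"yaw":0},{"hand":1,"offset":[0,0,0],"yaw":0}]'
python3 -m pendant '[{"hand":1,"offset":[0,0,0],"yaw":0},{"hand":1,"offset":[0,0,0],"yaw":0},{"hand":1,"offset":[0,0,0],"yaw":0}]'
python3 -c "
from h import *
todo([.560,-.1681,.085],-1.187)"
```

```text
time: 27.5
position: [0.4665, -0.2061, 0.0852]
eef_rot: [2.011, 0.39, -2.011]
wrist_force: [-0.7, 0.5, -0.6]
finger_gap: 0.0334
time: 27.88
position: [0.4659, -0.2064, 0.0852]
eef_rot: [2.012, 0.39, -2.012]
wrist_force: [0.1, -0.6, -0.8]
finger_gap: 0.0336
y-angle -1.188 tilt 0.0000 p [ 0.4659 -0.2064  0.0852] j6 0.60 F [ 0.1 -0.6 -0.8] gap 0.0336 t 27.88 {'tool': array([   0.2,   -0.4, -101.6]), 'yaw': np.float64(-0.001)}
```

```bash
python3 -m pendant '[{"hand":1,"offset":[0,0,-6],"yaw":0},{"hand":1,"offset":[0,0,-6],"yaw":0},{"hand":1,"offset":[0,0,-6],"yaw":0},{"hand":1,"offset":[0,0,-6],"yaw":0},{"hand":1,"offset":[0,0,0],"yaw":0}]'
python3 -m pendant '[{"hand":1,"offset":[0,0,-6],"yaw":0},{"hand":1,"offset":[0,0,-6],"yaw":0},{"hand":1,"offset":[0,0,0],"yaw":0}]'
python3 -m pendant '[{"hand":1,"offset":[0,0,-6],"yaw":0},{"hand":1,"offset":[0,0,-6],"yaw":0},{"hand":1,"offset":[0,0,-6],"yaw":0},{"hand":1,"offset":[0,0,0],"yaw":0},{"hand":1,"offset":[0,0,0],"yaw":0}]'
python3 -c "
from h import *
todo([.560,-.1681,.085],-1.187)"
```

```text
time: 28.5
position: [0.4886, -0.1963, 0.0848]
eef_rot: [2.012, 0.392, -2.012]
wrist_force: [-0.4, 2.0, -0.1]
finger_gap: 0.0334
time: 28.88
position: [0.5007, -0.1919, 0.0852]
eef_rot: [2.015, 0.391, -2.01]
wrist_force: [1.2, 4.8, -1.5]
finger_gap: 0.0334
time: 29.5
position: [0.5171, -0.1851, 0.085]
eef_rot: [2.015, 0.391, -2.01]
wrist_force: [-0.4, 5.6, -1.6]
finger_gap: 0.0335
y-angle -1.188 tilt 0.0026 p [ 0.5171 -0.1851  0.085 ] j6 0.68 F [-0.4  5.6 -1.6] gap 0.0335 t 29.50 {'tool': array([  0.1,   0.2, -46.1]), 'yaw': np.float64(-0.001)}
```

```bash
python3 -m pendant '[{"hand":0.0,"offset":[0,0,0],"yaw":0},{"hand":-0.2,"offset":[0,0,0],"yaw":0},{"hand":-0.2,"offset":[0,0,0],"yaw":0},{"hand":-0.2,"offset":[-50,0,0],"yaw":0},{"hand":-0.2,"offset":[-60,0,0],"yaw":0}]'
python3 -m pendant '[{"hand":-0.2,"offset":[-60,0,30],"yaw":0},{"hand":-0.2,"offset":[0,0,30],"yaw":0},{"hand":-0.2,"offset":[0,0,0],"yaw":0},{"hand":-0.2,"offset":[0,0,0],"yaw":0},{"hand":-0.2,"offset":[0,0,0],"yaw":0}]'
python3 - <<'E'
from blk import *
im,c=snap("wrist","w11")
todo([.479,-.4184,.2],-1.665)
t,ct=snap("top","t11")
blocks(im,c,.086,(100,60,400,220))
# wrench in top view
roi=t[205:281,380:432]
cv2.imwrite("pics/c11.png",np.hstack([cv2.resize(im[0:230,30:350],(560,400),interpolation=2),cv2.resize(roi,(240,400),interpolation=2)]))
p2=np.array([.560,-.1681]);e=np.array([.928,.372])
print(np.round(proj(c,[[*p2,.105],[*(p2-.028*e),.086],[*(p2-.068*e),.086]]),1))
E
```

```text
time: 30.12
position: [0.5152, -0.186, 0.1952]
eef_rot: [2.011, 0.391, -2.015]
wrist_force: [0.5, -1.1, -0.1]
finger_gap: 0.0564
time: 30.75
position: [0.4627, -0.2073, 0.2502]
eef_rot: [2.011, 0.392, -2.013]
wrist_force: [-0.4, 0.3, 0.3]
finger_gap: 0.0564
y-angle -1.187 tilt 0.0016 p [ 0.4627 -0.2073  0.2502] j6 0.60 F [-0.7  0.5  0.9] gap 0.0564 t 30.80 {'tool': array([ 50. , 201.9,  63.8]), 'yaw': np.float64(0.478)}
px [176.5 120. ] world [ 489.5 -108.4] size [41.1 38. ] ang 19.5
px [256.5 118.5] world [ 521.1 -183.1] size [38.4 35.7] ang 21.9
[[257.   72.7]
 [257.  104.7]
 [257.  145. ]]
```

View pics/c11.png

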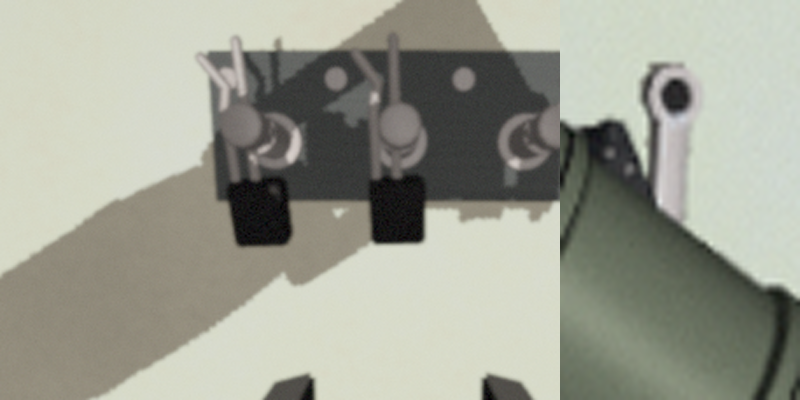

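```bash
python3 -m pendant '[{"hand":-0.2,"offset":[0,40,31],"yaw":0},{"hand":-0.2,"offset":[0,40,31],"yaw":0},{"hand":-0.2,"offset":[0,40,31],"yaw":0},{"hand":-0.2,"offset":[10,40,31],"yaw":0},{"hand":-0.2,"offset":[20,0,20],"yaw":0.16}]'
python3 -m pendant '[{"hand":-0.3,"offset":[0,0,0],"yaw":0.16},{"hand":-0.3,"offset":[0,0,0],"yaw":0.16},{"hand":-0.3,"offset":[0,0,0],"yaw":0},{"hand":-0.3,"offset":[0,0,0],"yaw":0},{"hand":-0.3,"offset":[0,0,0],"yaw":0}]'
python3 - <<'E'
from h import *
im,c=snap("wrist","w12")
todo([.479,-.4184,.02],-1.665)
print(proj(c,[[.5366,-.4239,.012],[.4208,-.4129,.012]]))
# dark hole/holes & bright bar: print
g=cv2.cvtColor(im,cv2.COLOR_BGR2GRAY); m=(g<70).astype(np.uint8); m[215:]=0
for ct in cv2.findContours(m,0,1)[0]:
    if 30<cv2.contourArea(ct)<1500:
        (x,y),r=cv2.minEnclosingCircle(ct); print(np.round([x,y,r,cv2.contourArea(ct)],1),np.round(onz(c,[x,y],.012)[0],4))
E
```

```text
time: 31.48
position: [0.3886, -0.4134, 0.221]
eef_rot: [2.107, 0.226, -2.105]
wrist_force: [-0.2, -0.0, -0.8]
finger_gap: 0.0561
time: 32.1
position: [0.3888, -0.4098, 0.2211]
eef_rot: [-2.172, 0.104, 2.172]
wrist_force: [0.0, -0.3, 0.1]
finger_gap: 0.0605
y-angle -1.667 tilt 0.0001 p [ 0.3887 -0.4099  0.2211] j6 0.70 F [-0.  -0.4  0.5] gap 0.0611 t 32.15 {'tool': array([ 2.011e+02, -2.000e-01, -9.060e+01]), 'yaw': np.float64(-0.002)}
[[256.76046539  38.73008567]
 [256.91233405 145.78718726]]
[257.   36.5   9.  210.5] [ 0.5388 -0.4244  0.012 ]
[ 13.5  20.   24.1 620.5] [ 0.5846 -0.1601  0.012 ]
```

```bash
python3 -m pendant '[{"hand":-0.3,"offset":[20,0,-45],"yaw":0},{"hand":-0.3,"offset":[40,0,-45],"yaw":0},{"hand":-0.3,"offset":[60,0,0],"yaw":0},{"hand":-0.3,"offset":[45,0,0],"yaw":0},{"hand":-0.3,"offset":[25,0,0],"yaw":0}]'
python3 -m pendant '[{"hand":-0.3,"offset":[0,0,0],"yaw":0},{"hand":-0.3,"offset":[0,0,0],"yaw":0},{"hand":-0.3,"offset":[0,0,0],"yaw":0},{"hand":-0.3,"offset":[0,0,0],"yaw":0}]'
python3 -c "
from h import *
todo([.479,-.4184,.02],-1.665)"
```

```text
time: 32.78
position: [0.4769, -0.4168, 0.0275]
eef_rot: [-2.167, 0.1, 2.174]
wrist_force: [0.1, 0.4, -0.3]
finger_gap: 0.0607
time: 33.28
position: [0.4789, -0.4196, 0.0328]
eef_rot: [-2.175, 0.108, 2.17]
wrist_force: [0.2, 0.2, 0.2]
finger_gap: 0.0611
y-angle -1.668 tilt 0.0029 p [ 0.4789 -0.4196  0.0328] j6 0.81 F [0.2 0.2 0.2] gap 0.0611 t 33.27 {'tool': array([12.8, -1.3,  0.1]), 'yaw': np.float64(-0.003)}
```

```bash
python3 -m pendant '[{"hand":-0.3,"offset":[7,-1,0],"yaw":0},{"hand":-0.3,"offset":[4.5,0,0],"yaw":0},{"hand":-0.3,"offset":[0,0,0],"yaw":0},{"hand":-0.3,"offset":[0,0,0],"yaw":0},{"hand":1,"offset":[0,0,0],"yaw":0}]' 50
python3 -m pendant '[{"hand":1,"offset":[0,0,0],"yaw":0},{"hand":1,"offset":[0,0,0],"yaw":0},{"hand":1,"offset":[0,0,0],"yaw":0},{"hand":1,"offset":[0,0,0],"yaw":0},{"hand":1,"offset":[0,0,0],"yaw":0}]' 60
python3 -c "
from h import *
todo([.479,-.4184,.02],-1.665)"
```

```text
time: 33.9
position: [0.4783, -0.4179, 0.0197]
eef_rot: [-2.172, 0.106, 2.171]
wrist_force: [0.1, -0.2, 0.3]
finger_gap: 0.0545
time: 34.52
position: [0.4783, -0.4178, 0.0197]
eef_rot: [-2.172, 0.106, 2.171]
wrist_force: [-0.0, -0.2, 0.9]
finger_gap: 0.0214
y-angle -1.668 tilt 0.0002 p [ 0.4783 -0.4178  0.0197] j6 0.81 F [-0.  -0.2  0.9] gap 0.0214 t 34.52 {'tool': array([-0.3,  0.5, -0.8]), 'yaw': np.float64(-0.003)}
```

```bash
python3 -m pendant '[{"hand":1,"offset":[-30,0,0],"yaw":0},{"hand":1,"offset":[-50,0,0],"yaw":0},{"hand":1,"offset":[-50,0,0],"yaw":0},{"hand":1,"offset":[-50,0,0],"yaw":0},{"hand":1,"offset":[-40,0,0],"yaw":0}]'
python3 -m pendant '[{"hand":1,"offset":[0,-50,1],"yaw":0},{"hand":1,"offset":[0,-50,1],"yaw":0},{"hand":1,"offset":[0,-50,1],"yaw":0},{"hand":1,"offset":[0,-50,1],"yaw":0},{"hand":1,"offset":[0,-50,1],"yaw":0}]'
python3 -m pendant '[{"hand":1,"offset":[0,-50,1],"yaw":0},{"hand":1,"offset":[0,-50,1],"yaw":0},{"hand":1,"offset":[0,-50,1],"yaw":0},{"hand":1,"offset":[0,-50,1],"yaw":0},{"hand":1,"offset":[0,-50,1],"yaw":0}]'
python3 -m pendant '[{"hand":1,"offset":[0,-50,1],"yaw":0},{"hand":1,"offset":[0,0,0],"yaw":-0.186},{"hand":1,"offset":[0,0,0],"yaw":-0.186},{"hand":1,"offset":[0,0,0],"yaw":-0.186},{"hand":1,"offset":[0,0,0],"yaw":-0.186}]'
python3 -m pendant '[{"hand":1,"offset":[0,0,0],"yaw":-0.186},{"hand":1,"offset":[0,0,0],"yaw":-0.186},{"hand":1,"offset":[0,0,0],"yaw":-0.186},{"hand":1,"offset":[0,0,0],"yaw":-0.186},{"hand":1,"offset":[0,0,0],"yaw":-0.186}]'
python3 -m pendant '[{"hand":1,"offset":[0,0,0],"yaw":-0.186},{"hand":1,"offset":[0,0,0],"yaw":0},{"hand":1,"offset":[0,0,0],"yaw":0},{"hand":1,"offset":[0,0,0],"yaw":0}]'
python3 -c "
from h import *
todo([.5299,.2262,.072],.188)"
```

```text
time: 35.15
position: [0.4783, -0.4177, 0.2415]
eef_rot: [-2.173, 0.106, 2.171]
wrist_force: [0.4, -0.6, -1.8]
finger_gap: 0.0213
time: 35.78
position: [0.497, -0.1665, 0.239]
eef_rot: [-2.17, 0.105, 2.172]
wrist_force: [0.5, 0.2, -1.4]
finger_gap: 0.0213
time: 36.4
position: [0.5162, 0.0825, 0.2391]
eef_rot: [-2.171, 0.106, 2.172]
wrist_force: [0.8, 0.5, -0.2]
finger_gap: 0.0213
time: 37.02
position: [0.52, 0.1308, 0.2389]
eef_rot: [1.844, 0.626, -1.847]
wrist_force: [0.5, -0.1, -1.8]
finger_gap: 0.0212
time: 37.65
position: [0.52, 0.1307, 0.2389]
eef_rot: [1.199, 1.216, -1.201]
wrist_force: [0.2, 0.5, -2.2]
finger_gap: 0.0215
time: 38.15
position: [0.5206, 0.1308, 0.2395]
eef_rot: [1.068, 1.293, -1.068]
wrist_force: [0.7, -0.4, -2.7]
finger_gap: 0.0209
y-angle 0.191 tilt 0.0002 p [0.5206 0.1308 0.2395] j6 -0.11 F [ 0.7 -0.4 -2.7] gap 0.0209 t 38.15 {'tool': array([167.5,  27.3, -92. ]), 'yaw': np.float64(0.003)}
```

```bash
python3 -m pendant '[{"hand":1,"offset":[0,13.5,-46],"yaw":0},{"hand":1,"offset":[0,13.5,-46],"yaw":0},{"hand":1,"offset":[0,0,0],"yaw":0},{"hand":1,"offset":[0,0,0],"yaw":0},{"hand":1,"offset":[0,0,0],"yaw":0}]'
python3 - <<'E'
from h import *
im,c=snap("wrist","w13")
todo([.5299,.2262,.072],.188)
p,M,s=pose()
print("pred end",proj(c,[p+M@np.array([.008,0,-.058])]))
g=cv2.cvtColor(im,cv2.COLOR_BGR2GRAY); m=(g<60).astype(np.uint8); m[230:]=0
for ct in cv2.findContours(m,0,1)[0]:
    if 60<cv2.contourArea(ct)<1500:
        (x,y),r=cv2.minEnclosingCircle(ct); print(np.round([x,y,r,cv2.contourArea(ct)],1))
cv2.imwrite("pics/w13b.png",im)
E
```

```text
time: 38.78
position: [0.5296, 0.2252, 0.2395]
eef_rot: [1.067, 1.293, -1.068]
wrist_force: [0.7, 1.0, -2.1]
finger_gap: 0.0219
y-angle 0.190 tilt 0.0003 p [0.5297 0.2251 0.2396] j6 0.06 F [ 0.6 -0.3 -1.4] gap 0.0217 t 38.83 {'tool': array([167.6,   0.5,  -1.1]), 'yaw': np.float64(0.002)}
pred end [[257.19590843 131.55249189]]
[502.  205.   25.6 416. ]
[216.  184.5  36.5 163. ]
[304.  169.   60.1 297.5]
[394.5 164.   65.6 501. ]
[127.5 163.   66.3 381.5]
```

View pics/w13b.png

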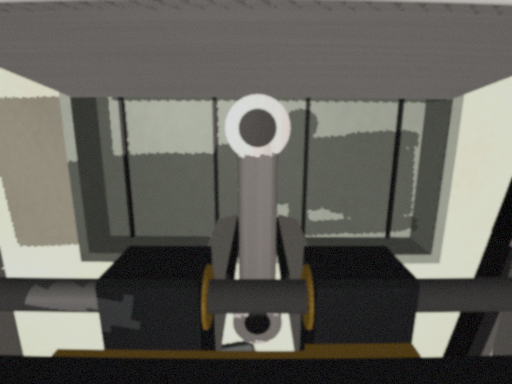

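```bash
python3 -m pendant '[{"hand":1,"offset":[40,0,0],"yaw":0},{"hand":1,"offset":[45,0,0],"yaw":0},{"hand":1,"offset":[40,0,0],"yaw":0},{"hand":1,"offset":[25,0,0],"yaw":0},{"hand":1,"offset":[8,0,0],"yaw":0}]'
python3 -m pendant '[{"hand":1,"offset":[0,0,0],"yaw":0},{"hand":1,"offset":[0,0,0],"yaw":0},{"hand":1,"offset":[0,0,0],"yaw":0},{"hand":1,"offset":[0,0,0],"yaw":0}]'
python3 -c "
from h import *
todo([.5299,.2262,.071],.188)"
```

```text
time: 39.45
position: [0.5283, 0.2249, 0.0797]
eef_rot: [1.065, 1.296, -1.071]
wrist_force: [0.5, 0.4, -2.1]
finger_gap: 0.0212
time: 39.95
position: [0.5302, 0.2264, 0.0825]
eef_rot: [1.067, 1.293, -1.065]
wrist_force: [0.5, 0.4, -2.0]
finger_gap: 0.0212
y-angle 0.192 tilt 0.0016 p [0.5302 0.2264 0.0825] j6 0.06 F [ 0.5  0.4 -2. ] gap 0.0212 t 39.95 {'tool': array([11.5, -0.3,  0.2]), 'yaw': np.float64(0.004)}
```

```bash
python3 -m pendant '[{"hand":1,"offset":[6,0,0],"yaw":0},{"hand":1,"offset":[5,0,0],"yaw":0},{"hand":1,"offset":[0,0,0],"yaw":0},{"hand":1,"offset":[0,0,0],"yaw":0},{"hand":1,"offset":[0,0,0],"yaw":0}]'
python3 -m pendant '[{"hand":0.2,"offset":[0,0,0],"yaw":0},{"hand":0.2,"offset":[0,0,0],"yaw":0},{"hand":0.2,"offset":[0,0,0],"yaw":0},{"hand":0.2,"offset":[0,0,0],"yaw":0}]'
python3 -m pendant '[{"hand":0.2,"offset":[-30,0,0],"yaw":0},{"hand":0.2,"offset":[-50,0,0],"yaw":0},{"hand":0.2,"offset":[-60,0,0],"yaw":0},{"hand":0.2,"offset":[0,0,0],"yaw":0},{"hand":0.2,"offset":[0,0,0],"yaw":0}]'
python3 - <<'E'
from h import *
im,c=snap("wrist","w14")
todo([.5299,.2262,.0715],.188)
g=cv2.cvtColor(im,cv2.COLOR_BGR2GRAY); m=(g<60).astype(np.uint8); m[230:]=0
k,l,st,ce=cv2.connectedComponentsWithStats(m)
print([(st[i].tolist(),np.round(ce[i]).tolist()) for i in range(1,k) if 40<st[i,4]<800 and 200<ce[i][0]<320])
E
```

```text
time: 40.58
position: [0.5295, 0.2262, 0.0705]
eef_rot: [1.066, 1.294, -1.067]
wrist_force: [-0.4, -1.2, -1.6]
finger_gap: 0.0214
time: 41.08
position: [0.5297, 0.2262, 0.0708]
eef_rot: [1.067, 1.294, -1.066]
wrist_force: [-0.2, 0.7, -1.1]
finger_gap: 0.0375
time: 41.7
position: [0.5293, 0.2261, 0.2104]
eef_rot: [1.066, 1.294, -1.067]
wrist_force: [-0.2, -0.3, -0.1]
finger_gap: 0.0376
y-angle 0.192 tilt 0.0029 p [0.5285 0.2259 0.209 ] j6 0.06 F [-0.8  0.5 -0.9] gap 0.0378 t 41.75 {'tool': array([ 1.375e+02,  1.800e+00, -1.000e-01]), 'yaw': np.float64(0.004)}
[([306, 134, 7, 84, 313], [309.0, 177.0]), ([210, 146, 5, 71, 262], [212.0, 182.0]), ([219, 217, 7, 13, 61], [223.0, 224.0]), ([290, 218, 6, 12, 51], [292.0, 225.0])]
```

```bash
python3 -m pendant '[{"hand":1,"offset":[-50,0,0],"yaw":0},{"hand":1,"offset":[-55,0,0],"yaw":0},{"hand":1,"offset":[0,0,0],"yaw":0},{"hand":1,"offset":[0,0,-40],"yaw":0},{"hand":1,"offset":[0,0,-40],"yaw":0}]' 20
python3 -m pendant '[{"hand":1,"offset":[0,0,-40],"yaw":0},{"hand":1,"offset":[0,0,-40],"yaw":0},{"hand":1,"offset":[0,0,0],"yaw":0},{"hand":1,"offset":[0,0,0],"yaw":0},{"hand":1,"offset":[0,0,0],"yaw":0}]'
cat > d.py <<'E'
from h import *
p,M,s=pose(); a=.189; v=p[:2]-[.528,.236]
print("con x %.1f d %.1f tipz %.1f"%(1000*(v@[np.cos(a),np.sin(a)]),82-1000*(v@[-np.sin(a),np.cos(a)]),1000*p[2]-17)); todo(p,.19)
E
python3 d.py
```

```text
time: 42.38
position: [0.5132, 0.3047, 0.3121]
eef_rot: [1.064, 1.296, -1.072]
wrist_force: [0.8, -0.2, 0.3]
finger_gap: 0.0004
time: 43.0
position: [0.4992, 0.382, 0.3145]
eef_rot: [1.066, 1.294, -1.069]
wrist_force: [0.6, -0.6, -1.1]
finger_gap: 0.0005
con x -0.9 d -66.8 tipz 297.5
y-angle 0.191 tilt 0.0020 p [0.4992 0.382  0.3145] j6 0.33 F [ 0.6 -0.6 -1.1] gap 0.0005 t 43.00 {'tool': array([0., 0., 0.]), 'yaw': np.float64(0.001)}
```

```bash
python3 - <<'E'
from h import *
t,_=snap("top","t15"); s,_=snap("side","s15")
cv2.imwrite("pics/c15.png",np.hstack([cv2.resize(t[130:322,90:346],(400,300),interpolation=2),cv2.resize(s[120:345,130:430],(400,300),interpolation=2)]))
E
python3 - <<'E'
from h import *
c=cam("top"); g=cv2.cvtColor(cv2.imread("pics/t15.png"),cv2.COLOR_BGR2GRAY); a=.189
C=np.array([.528,.236]); ex=np.array([np.cos(a),np.sin(a)]); ey=np.array([-ex[1],ex[0]])
for y in (-75,-68,-60,-40,-20,0,20,40,50,58):
    P=[[*(C+x/1000*ex+y/1000*ey),.06] for x in range(-40,41,5)]
    q=np.round(proj(c,P)).astype(int); print(y,q[8],g[q[:,1],q[:,0]])
E
```

```text
-75 [195 224] [129 129 134 132 131 127 177 175 178 181 113 132 130 132 127 129 127]
-68 [192 224] [129 133 132 132 130 140 149  48  43 154 188  99 129 130 127 131 127]
-60 [190 225] [129 129 131 129 132 185 181  60  46 148 172 130 129 125 127 126 129]
-40 [182 226] [128 130 128 129 129 127 164 185 176 165  93 128 130 125 129 128 127]
-20 [175 228] [130 126 130 129 130 128 191 186 179 161  77 125 130 127 127 129 126]
0 [168 229] [129 132 131 128 131 131 153 181 173 151  71 129 130 129 127 127 127]
20 [161 231] [ 66  65  67 128 129 127 189 179 173 163  70 129 127 130 130 127 125]
40 [153 232] [69 66 66 70 66 58 89 85 78 86 59 67 64 64 67 67 67]
50 [150 233] [66 65 67 69 73 88 25 16 21 18 86 65 65 67 69 67 66]
58 [147 233] [66 67 66 67 65 88 41 21 16 23 93 72 67 67 67 64 66]
```

```bash
python3 -m pendant '[{"hand":1,"offset":[45,0,0],"yaw":0},{"hand":1,"offset":[45,0,0],"yaw":0},{"hand":1,"offset":[7,0,0],"yaw":0},{"hand":1,"offset":[0,0,0],"yaw":0},{"hand":1,"offset":[0,0,0],"yaw":0}]'
python3 d.py
python3 -m pendant '[{"hand":1,"offset":[0,0,15],"yaw":0},{"hand":1,"offset":[0,0,15],"yaw":0},{"hand":1,"offset":[0,0,15],"yaw":0},{"hand":1,"offset":[0,0,12],"yaw":0},{"hand":1,"offset":[0,0,0],"yaw":0}]'
python3 d.py
```

```text
time: 43.72
position: [0.5006, 0.384, 0.2215]
eef_rot: [1.07, 1.292, -1.063]
wrist_force: [-0.2, 0.1, 0.0]
finger_gap: 0.0007
con x 0.9 d -68.5 tipz 204.5
y-angle 0.192 tilt 0.0048 p [0.5006 0.384  0.2215] j6 0.33 F [-0.2  0.1  0. ] gap 0.0007 t 43.73 {'tool': array([0., 0., 0.]), 'yaw': np.float64(0.002)}
time: 44.35
position: [0.5103, 0.3262, 0.2187]
eef_rot: [1.068, 1.293, -1.068]
wrist_force: [-0.5, 0.7, 0.4]
finger_gap: 0.0006
con x -0.4 d -9.9 tipz 201.7
y-angle 0.190 tilt 0.0001 p [0.5103 0.3262 0.2187] j6 0.24 F [-0.5  0.7  0.4] gap 0.0006 t 44.35 {'tool': array([0., 0., 0.]), 'yaw': np.float64(0.0)}
```

```bash
python3 -m pendant '[{"hand":1,"offset":[0,0,15],"yaw":0},{"hand":1,"offset":[0,0,15],"yaw":0},{"hand":1,"offset":[2,0,13],"yaw":0},{"hand":1,"offset":[6,0,15],"yaw":0},{"hand":1,"offset":[7,0,14],"yaw":0}]'
python3 d.py
python3 -m pendant '[{"hand":1,"offset":[11,0,14],"yaw":0},{"hand":1,"offset":[13,0,12],"yaw":0},{"hand":1,"offset":[15,0,10],"yaw":0},{"hand":1,"offset":[15,0,8],"yaw":0},{"hand":1,"offset":[0,0,0],"yaw":0}]'
python3 d.py
```

```text
time: 44.98
position: [0.5239, 0.2557, 0.2033]
eef_rot: [1.067, 1.294, -1.066]
wrist_force: [-1.6, 3.4, 0.2]
finger_gap: 0.0003
con x -0.3 d 61.9 tipz 186.3
y-angle 0.192 tilt 0.0003 p [0.5239 0.2557 0.2033] j6 0.11 F [-1.6  3.4  0.2] gap 0.0003 t 44.98 {'tool': array([0., 0., 0.]), 'yaw': np.float64(0.002)}
time: 45.6
position: [0.5312, 0.2116, 0.1476]
eef_rot: [1.063, 1.294, -1.071]
wrist_force: [-0.6, -0.5, 1.2]
finger_gap: 0.0004
con x -1.4 d 106.6 tipz 130.6
y-angle 0.191 tilt 0.0044 p [0.5312 0.2116 0.1476] j6 0.04 F [-0.6 -0.5  1.2] gap 0.0004 t 45.60 {'tool': array([0., 0., 0.]), 'yaw': np.float64(0.001)}
```

Contact held. Now down to shut and press.

```bash
python3 -m pendant '[{"hand":1,"offset":[13,0,7],"yaw":0},{"hand":1,"offset":[12,0,7],"yaw":0},{"hand":1,"offset":[5,0,3],"yaw":0},{"hand":1,"offset":[3,0,0],"yaw":0},{"hand":1,"offset":[0,0,0],"yaw":0}]'
python3 d.py
python3 -m pendant '[{"hand":1,"offset":[2,0,0],"yaw":0},{"hand":1,"offset":[2,0,0],"yaw":0},{"hand":1,"offset":[0,0,0],"yaw":0},{"hand":1,"offset":[0,0,0],"yaw":0}]'
python3 d.py
```

```text
time: 46.22
position: [0.5352, 0.1961, 0.1163]
eef_rot: [1.065, 1.293, -1.068]
wrist_force: [-0.6, -1.2, 2.7]
finger_gap: 0.0006
con x -0.5 d 122.6 tipz 99.3
y-angle 0.192 tilt 0.0017 p [0.5352 0.1961 0.1163] j6 0.01 F [-0.6 -1.2  2.7] gap 0.0006 t 46.23 {'tool': array([0., 0., 0.]), 'yaw': np.float64(0.002)}
time: 46.72
position: [0.5354, 0.1967, 0.1126]
eef_rot: [1.067, 1.294, -1.066]
wrist_force: [1.0, -1.0, 3.1]
finger_gap: 0.0004
con x -0.1 d 122.0 tipz 95.6
y-angle 0.192 tilt 0.0003 p [0.5354 0.1967 0.1126] j6 0.01 F [ 1.  -1.   3.1] gap 0.0004 t 46.73 {'tool': array([0., 0., 0.]), 'yaw': np.float64(0.002)}
```

```bash
python3 -m pendant '[{"hand":1,"offset":[2,0,0],"yaw":0},{"hand":1,"offset":[2,0,0],"yaw":0},{"hand":1,"offset":[0,0,0],"yaw":0},{"hand":1,"offset":[0,0,0],"yaw":0}]'
python3 d.py
```

```text
time: 47.22
position: [0.5356, 0.1969, 0.11]
eef_rot: [1.067, 1.294, -1.066]
wrist_force: [-3.3, -2.5, 9.7]
finger_gap: 0.0003
con x 0.1 d 121.9 tipz 93.0
y-angle 0.192 tilt 0.0004 p [0.5356 0.1969 0.11  ] j6 0.01 F [-3.3 -2.5  9.7] gap 0.0003 t 47.23 {'tool': array([0., 0., 0.]), 'yaw': np.float64(0.002)}
```

```bash
python3 -m pendant '[{"hand":1,"offset":[-15,0,0],"yaw":0},{"hand":1,"offset":[-50,0,0],"yaw":0},{"hand":1,"offset":[-50,0,40],"yaw":0},{"hand":1,"offset":[-30,0,50],"yaw":0},{"hand":1,"offset":[0,-55,0],"yaw":0}]'
python3 -m pendant '[{"hand":1,"offset":[0,-55,0],"yaw":0},{"hand":1,"offset":[0,-20,0],"yaw":0},{"hand":1,"offset":[0,0,0],"yaw":0},{"hand":1,"offset":[0,0,0],"yaw":0},{"hand":1,"offset":[0,0,0],"yaw":0}]'
for i in 1 2; do python3 -m pendant '[{"hand":1,"offset":[0,0,0],"yaw":0},{"hand":1,"offset":[0,0,0],"yaw":0},{"hand":1,"offset":[0,0,0],"yaw":0},{"hand":1,"offset":[0,0,0],"yaw":0},{"hand":1,"offset":[0,0,0],"yaw":0}]' >/dev/null; done
python3 - <<'E'
from blk import *
t,c=snap("top","t16"); s,cs=snap("side","s16"); d.x if 0 else None
todo([.5,0,.25],.19)
for n,ref,new,roi in (("top","top0",t,(110,145,195,300)),("side","side0",s,(155,200,315,300))):
    r=cv2.imread(f"pics/{ref}.png"); x0,y0,x1,y1=roi
    dd=np.abs(r[y0:y1,x0:x1].astype(int)-new[y0:y1,x0:x1]).max(2); print(n,"median diff",np.median(dd),"frac>40",(dd>40).mean())
def dark(img,c,z,P,w):
    q=proj(c,P)[0]; x,y=q.astype(int); g=img[y-w:y+w,x-w:x+w].max(2); print("dark",q.round(),g[::3,::3].tolist() if 0 else (g<50).sum())
e=np.array([.928,.372])
for p in ([.5285,-.0891],[.560,-.1681]):
    p=np.array(p); dark(t,c,.08,[[*(p-.048*e),.08]],12); 
    m=np.zeros(t.shape[:2],np.uint8); q=proj(c,[[*(p-.048*e),.08]])[0].astype(int)
    blocks(t,c,.084,(q[0]-16,q[1]-16,q[0]+16,q[1]+16))
for n in (("jar",88,227),("sd",317,140)):
    x,y=n[1:]; print(n,np.abs(cv2.imread("pics/top0.png")[y-15:y+15,x-20:x+20].astype(int)-t[y-15:y+15,x-20:x+20]).mean())
# dot
g=t[150:300,160:205].max(2); k,l,st,ce=cv2.connectedComponentsWithStats((g<60).astype(np.uint8)); print([(st[i,4],np.round(ce[i]+[160,150],1)) for i in range(1,k) if st[i,4]>30])
E
```

```text
time: 47.85
position: [0.503, 0.0966, 0.2563]
eef_rot: [1.073, 1.285, -1.063]
wrist_force: [0.5, 0.8, 0.4]
finger_gap: 0.0004
time: 48.48
position: [0.4257, 0.0848, 0.2525]
eef_rot: [1.067, 1.294, -1.066]
wrist_force: [0.1, -0.8, -0.3]
finger_gap: 0.0002
y-angle 0.192 tilt 0.0001 p [0.4247 0.0845 0.2524] j6 -0.20 F [-0.1 -0.4  0.1] gap 0.0007 t 49.83 {'tool': array([ 2.4, 57.8, 97.4]), 'yaw': np.float64(0.002)}
top median diff 2.0 frac>40 0.07377609108159393
side median diff 3.0 frac>40 0.0305
dark [297. 245.] 211
dark [326. 232.] 205
('jar', 88, 227) 1.7838888888888889
('sd', 317, 140) 1.69
[(np.int32(938), array([192.3, 241. ])), (np.int32(74), array([180.1, 225.8]))]
```

```bash
python3 -m pendant '[{"hand":1,"offset":[0,-4,59],"yaw":0},{"hand":1,"offset":[0,-4,59],"yaw":0},{"hand":1,"offset":[0,-4,59],"yaw":0},{"hand":1,"offset":[0,-4,59],"yaw":0},{"hand":1,"offset":[0,-2,58],"yaw":0}]'
python3 -m pendant '[{"hand":1,"offset":[0,0,0],"yaw":0.172},{"hand":1,"offset":[0,0,0],"yaw":0.172},{"hand":1,"offset":[0,0,0],"yaw":0.172},{"hand":1,"offset":[0,0,0],"yaw":0.172},{"hand":1,"offset":[0,0,0],"yaw":0.172}]'
python3 -m pendant '[{"hand":1,"offset":[0,0,0],"yaw":0.172},{"hand":1,"offset":[0,0,0],"yaw":0.172},{"hand":1,"offset":[0,0,0],"yaw":0.172},{"hand":1,"offset":[0,0,0],"yaw":0},{"hand":1,"offset":[0,0,0],"yaw":0}]'
python3 - <<'E'
from blk import *
im,c=snap("wrist","w17"); todo([.4627,-.2073,.2502],-1.187)
blocks(im,c,.086,(100,60,400,220)); 
t,ct=snap("top","t17"); g=t[150:300,160:205].max(2); k,l,st,ce=cv2.connectedComponentsWithStats((g<60).astype(np.uint8)); print([(st[i,4],np.round(ce[i]+[160,150],1)) for i in range(1,k) if st[i,4]>30])
E
```

```text
time: 50.45
position: [0.4632, -0.2095, 0.2526]
eef_rot: [1.067, 1.293, -1.067]
wrist_force: [1.2, 0.0, 0.6]
finger_gap: 0.0008
time: 51.08
position: [0.4631, -0.2075, 0.2523]
eef_rot: [1.686, 0.811, -1.686]
wrist_force: [0.7, -0.1, -0.5]
finger_gap: 0.0008
time: 51.7
position: [0.4632, -0.2075, 0.2524]
eef_rot: [2.008, 0.396, -2.008]
wrist_force: [-0.5, -0.0, -0.9]
finger_gap: 0.0007
y-angle -1.182 tilt 0.0000 p [ 0.4632 -0.2075  0.2524] j6 0.59 F [-0.  -0.3 -0.1] gap 0.0004 t 51.75 {'tool': array([ 2.2, -0.4,  0.4]), 'yaw': np.float64(0.005)}
px [257.8 119.5] world [ 521.2 -184.7] size [38.3 37.2] ang 26.3
px [177.5 120. ] world [ 489.7 -109. ] size [41.3 38.2] ang 19.9
[(np.int32(278), array([196.9, 195.5])), (np.int32(73), array([180.1, 225.8]))]
```

Both clips are where I left them, the door is still shut several seconds after release, and the robot is clear of everything. Handing in.

```bash
python3 -c "
from station import env
print(env.close_job())"
```

```text
the job is handed in; nothing more can be done
None
```

The job is done and handed in at about 52 s of the 208 s allowed. I pressed the door open and found two clips inside; the middle compartment was empty. One clip went onto pin 3 and the other onto pin 2. I laid the wrench in the middle compartment and pushed the door shut.

Last checks:
- **Clips:** the final wrist view puts both blocks about 42–43 mm from their pin axes, inside the allowed 33–63 mm, and unmoved since I let them go. My target was about 48 mm. The difference comes from viewing at an assumed height, as a block hangs a little low.
- **Wrench:** before shutting the door, the top camera showed it flat on the floor, between about 80 mm and 62 mm either side of the centre and clear of the walls.
- **Door:** pressed to its end stop at about 10 N. More than 4 s after release, the rubber dot is at exactly its starting pixel, so the catch holds.
- **Bystanders:** top-view patches of the jar and screwdriver match the starting picture.
- **Robot:** the arm stands clear of everything, with the wrist force at about zero.

Two things did not go as planned. One block-finding pass in the top view returned nothing because the filter was too coarse, so I repeated it with the wrist camera. The picture viewer also refused my 16th picture, so I checked the wrench by pixel values instead.

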